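Load the plate reader and set it for a scan

ROBOT

A 7-joint arm with a two-finger parallel gripper is mounted at the origin on the work surface. World frame = base frame: x ahead of the robot, y to its left, z up, the work surface at z = 0. Lengths are in mm, angles in rad, forces in N, time in s.
With the tool pointing down it reaches from about 400 to 875 mm from the base axis. Payload 4.4 kg.
Tool frame: the origin (TCP) lies at the very end of the fingers, on their centre line; the grasp point (between the pads) lies 19 mm behind it; y points along the fingers, z is the direction in which the jaws open and shut, and the axes are right-handed (so a half turn about y gives the same grasp; the last joint's range is limited). The gripper opens to 85 mm and grips with 20 to 120 N. Pads are 22 mm wide; open, the fingers measure 114 mm over their backs; the gripper's body (76 mm by 85 mm) begins 54 mm behind the grasp point. The pads swing forward as they close: fully open they stand 13 mm farther back than shut.
Start: joints at [1.134, 0.628, 0.038, 1.517, -0.027, 0.996, -0.02], TCP at [235.563, -605.828, 231.313] pointing down, gripper open.
Joint ranges: [-3.06, 3.06], [-0.37, 2.12], [-1.25, 1.32], [0.18, 2.47], [-1.1, 4.24], [0.23, 1.98], [-2.94, 2.94]. Speed limits (rad/s): [2.57, 2.57, 3.14, 3.14, 3.14, 3.14, 3.14].

INTERFACE

Orientations are given as [roll, pitch, yaw] about the fixed x, y, z axes, in that order (R = Rz(yaw) Ry(pitch) Rx(roll)).
In Python, from cell import ctrl, imaging, finish_job gives the robot as it stands.
- The arm moves only by the shell command python3 -m inch 'ROWS'. ROWS is JSON, one flat list of numbers, 7 for each row, row after row: the opening, from 0 (shut) to 1 (fully open), then the shift along the tool's x, y, z in cm, then the turn, a rotation vector about the tool's x, y, z in degrees. A call has 1 to 12 rows; each row is the pose to reach, as a shift and turn from the pose commanded when the call began, along the tool's axes at that moment; what a row does not reach only later rows make up. A row lasts 1/10 s, in which the tool goes at most 50 mm and 8.59 degrees, less where a joint would pass 70% of its speed; a pose out of reach is approached as far as the arm can. A call with a gripper value outside its range is refused whole. The fingers move at their own pace and stop on an object; the grip force is fixed at half the most. Time passes only in rows, so rows that repeat a pose let the fingers close. It gives the time, the measured TCP pose, the force and the opening at its end, in the units of the state.
- ctrl.read_state(): the state, without advancing time (a new reading comes with each control period).
- imaging.get_image(name): name is "scene" or "side" or "wrist"; returns a dict with "img" (384x512x3 uint8, red, green, blue), "fx", "fy", "cx", "cy" (pixels), "R" (3x3) and "t" (3): a world point X has camera coordinates R X + t. Camera axes: x right, y down, z forward; pixel columns grow to the right and rows downward; lengths in mm; the calibration is good to about 2 mm. A picture is of the moment at which its call begins. There is no depth.
- finish_job(): hands the job in, once; it reports no verdict.
The state is a dict: "clock": time; "qpos": joint angles; "qd": joint speeds; "tau": joint torques, N m; "eef_pos": TCP position; "tool_rot": TCP orientation; "force": force on the tool from outside, world axes, zero at the start; "torque": the same for the moment, N m; "width": finger opening in mm.
Only numpy, scipy, OpenCV 4.12 (cv2) and the standard library are available. Lean on these libraries where they do the work, as an engineer would, in place of code of your own. Each camera call takes 0.05 s, during which the arm holds its last target.

TASK

Get the plate reader ready for a scan: with its stage drawer still out, lay every culture dish flat and right way up in a round-marked bay of the rear row and every slide carrier likewise, and square, in a rectangle-marked bay of the front row, one per bay, each centred on its printed mark midway between the two stops. Then push the drawer in until it is fully home, with the samples still centred; the focus knob must also end up turned with its pointer line at the long index mark. Leave the tube rack, reagent bottle and tip box where they are.

Things in the scene. Friction and masses are not known exactly. Their poses are not given: they have to be found in the camera images.
- reader: Plate reader, fixed on the bench, a little turned. Origin: centre of its drawer well, at z = 0; its -x side is the front. In its frame (mm): side rails y = +-146 to 160, tops 50 high; white rear housing x = 133 to 237, y = +-162, 105 high; console with the focus knob on its left, x = -135 to -5, y = 161 to 276, 45 high.
- stage (a joint): Stage drawer of the reader, m: 0 = fully home at its end stop, grows as it comes out to the reader's -x; travel 0.070; starts out. About 4 N of friction; stays where left. Its dark plate (295 x 284 mm, top at z = 40, its rear end under the housing) carries five bays with aluminium stops 8 high, 8 wide.
- drawer_front (a point): Centre of the outer (-x) face of the drawer's teal front panel, at z = 28; axes as the reader's. The panel is 12 thick, 320 wide, from z = 6 to z = 48: push on its outer face. Its upper edge stands 8 above the plate and can be hooked from behind to pull the drawer out.
- focus (a joint): Focus knob, rad: 0 = white pointer line exactly at the long black index mark on the console, which is on the side of the dial towards the reader's front (-x); grows clockwise seen from above, from -2.2 to 2.2. It starts at a negative value, so it must be turned clockwise. Stays where it is left.
- knob_grip (a point): On the focus knob's (vertical) axis, mid-height of its bar grip, at z = 71. The bar is 64 long, 14 wide and 26 high (z = 58 to 84) above a disc of radius 34 (top z = 58). At joint 0 the bar lies along the reader's x with its white-lined end to -x; this frame turns with the knob, x along the bar.
- reader_index (a point): The long black index mark beside the knob, on the console top (z = 46).
- dish_bay1 (a point): Centre of dish bay 1 on the plate's top (z = 40), rear row (farther from the front panel), right-hand (-y); printed white circle and cross. Two aluminium stops, 60 long along x, stand at its +y and -y sides, 84 apart. Axes as the reader's; moves with the drawer.
- dish_bay2 (a point): Centre of dish bay 2 on the plate's top (z = 40), rear row (farther from the front panel), middle; printed white circle and cross. Two aluminium stops, 60 long along x, stand at its +y and -y sides, 84 apart. Axes as the reader's; moves with the drawer.
- dish_bay3 (a point): Centre of dish bay 3 on the plate's top (z = 40), rear row (farther from the front panel), left-hand (+y); printed white circle and cross. Two aluminium stops, 60 long along x, stand at its +y and -y sides, 84 apart. Axes as the reader's; moves with the drawer.
- carrier_bay1 (a point): Centre of carrier bay 1 on the plate's top (z = 40), front row (next to the front panel, whose inner face is 47 away), right-hand (-y); printed white rectangle and cross, long side along the reader's y. Two aluminium stops, 30 long along x, stand at its +y and -y ends, 104 apart. Axes as the reader's; moves with the drawer.
- carrier_bay2 (a point): Centre of carrier bay 2 on the plate's top (z = 40), front row (next to the front panel, whose inner face is 47 away), left-hand (+y); printed white rectangle and cross, long side along the reader's y. Two aluminium stops, 30 long along x, stand at its +y and -y ends, 104 apart. Axes as the reader's; moves with the drawer.
- dish1: Round covered culture dish, clear with amber filling and white lid disc, diameter 58, height 26, 60 g. Origin: centre of its underside. May be absent. Starts on the bench to the right of the reader.
- dish2: Round covered culture dish, clear with amber filling and white lid disc, diameter 58, height 26, 60 g. Origin: centre of its underside. May be absent. Starts on the bench to the right of the reader.
- dish3: Round covered culture dish, clear with amber filling and white lid disc, diameter 58, height 26, 60 g. Origin: centre of its underside. May be absent. Starts on the bench to the right of the reader.
- carrier1: Grey rectangular slide carrier with a glass slide on top, 40 (its x) x 80 (its y, long) x 26 high, 90 g. Origin: centre of its underside. Either way round is the same. May be absent. Starts on the bench to the right of the reader, at any yaw.
- carrier2: Grey rectangular slide carrier with a glass slide on top, 40 (its x) x 80 (its y, long) x 26 high, 90 g. Origin: centre of its underside. Either way round is the same. May be absent. Starts on the bench to the right of the reader, at any yaw.
- tube_rack: Bystander: white tube rack 90 x 200 with capped tubes, 101 high. Origin: centre of underside.
- reagent_bottle: Bystander: white reagent bottle, diameter 68, 170 high. Origin: centre of underside.
- tip_box: Bystander: grey box with clear lid, 87 x 122 x 65 high. Origin: centre of underside.
There are look-alikes about, which are no part of the job. What is shaped like the dish1 but blue or green is not meant.

How it is judged (in metres and radians):
On the way, in this order (a step that is already met when the one before it is completed fails the run):
1. every sample lies centred in a bay of its kind while the drawer is still out (((horizontal distance between dish1 and dish_bay1 below 0.006 m and z of dish1 in the frame of dish_bay1 between -0.004 and 0.004 m) or (horizontal distance between dish1 and dish_bay2 below 0.006 m and z of dish1 in the frame of dish_bay2 between -0.004 and 0.004 m) or (horizontal distance between dish1 and dish_bay3 below 0.006 m and z of dish1 in the frame of dish_bay3 between -0.004 and 0.004 m)) and angle between each of dish1, dish2, dish3, carrier1, carrier2's own z axis and vertical below 0.06 rad and linear speed of each of dish1, dish2, dish3, carrier1, carrier2 below 0.02 m/s and ((horizontal distance between dish2 and dish_bay1 below 0.006 m and z of dish2 in the frame of dish_bay1 between -0.004 and 0.004 m) or (horizontal distance between dish2 and dish_bay2 below 0.006 m and z of dish2 in the frame of dish_bay2 between -0.004 and 0.004 m) or (horizontal distance between dish2 and dish_bay3 below 0.006 m and z of dish2 in the frame of dish_bay3 between -0.004 and 0.004 m)) and ((horizontal distance between dish3 and dish_bay1 below 0.006 m and z of dish3 in the frame of dish_bay1 between -0.004 and 0.004 m) or (horizontal distance between dish3 and dish_bay2 below 0.006 m and z of dish3 in the frame of dish_bay2 between -0.004 and 0.004 m) or (horizontal distance between dish3 and dish_bay3 below 0.006 m and z of dish3 in the frame of dish_bay3 between -0.004 and 0.004 m)) and ((horizontal distance between carrier1 and carrier_bay1 below 0.006 m and z of carrier1 in the frame of carrier_bay1 between -0.004 and 0.004 m and angle between the y axis of carrier1 and the y axis of carrier_bay1, either way round below 0.14 rad) or (horizontal distance between carrier1 and carrier_bay2 below 0.006 m and z of carrier1 in the frame of carrier_bay2 between -0.004 and 0.004 m and angle between the y axis of carrier1 and the y axis of carrier_bay2, either way round below 0.14 rad)) and ((horizontal distance between carrier2 and carrier_bay1 below 0.006 m and z of carrier2 in the frame of carrier_bay1 between -0.004 and 0.004 m and angle between the y axis of carrier2 and the y axis of carrier_bay1, either way round below 0.14 rad) or (horizontal distance between carrier2 and carrier_bay2 below 0.006 m and z of carrier2 in the frame of carrier_bay2 between -0.004 and 0.004 m and angle between the y axis of carrier2 and the y axis of carrier_bay2, either way round below 0.14 rad)) and value of joint stage above 0.03 m), for 0.2 s.
2. the stage drawer is pushed fully home (value of joint stage below 0.004 m), for 0.2 s.
At the end, for the whole second after the job is handed in: Every sample lies flat, right way up and still, its centre within 6 mm of the centre of a bay of its kind, carriers square to it within 8 degrees; the drawer is within 4 mm of fully home; the focus knob points at its index within 0.1 rad (6 degrees) (((horizontal distance between dish1 and dish_bay1 below 0.006 m and z of dish1 in the frame of dish_bay1 between -0.004 and 0.004 m) or (horizontal distance between dish1 and dish_bay2 below 0.006 m and z of dish1 in the frame of dish_bay2 between -0.004 and 0.004 m) or (horizontal distance between dish1 and dish_bay3 below 0.006 m and z of dish1 in the frame of dish_bay3 between -0.004 and 0.004 m)) and angle between each of dish1, dish2, dish3, carrier1, carrier2's own z axis and vertical below 0.06 rad and linear speed of each of dish1, dish2, dish3, carrier1, carrier2 below 0.02 m/s and ((horizontal distance between dish2 and dish_bay1 below 0.006 m and z of dish2 in the frame of dish_bay1 between -0.004 and 0.004 m) or (horizontal distance between dish2 and dish_bay2 below 0.006 m and z of dish2 in the frame of dish_bay2 between -0.004 and 0.004 m) or (horizontal distance between dish2 and dish_bay3 below 0.006 m and z of dish2 in the frame of dish_bay3 between -0.004 and 0.004 m)) and ((horizontal distance between dish3 and dish_bay1 below 0.006 m and z of dish3 in the frame of dish_bay1 between -0.004 and 0.004 m) or (horizontal distance between dish3 and dish_bay2 below 0.006 m and z of dish3 in the frame of dish_bay2 between -0.004 and 0.004 m) or (horizontal distance between dish3 and dish_bay3 below 0.006 m and z of dish3 in the frame of dish_bay3 between -0.004 and 0.004 m)) and ((horizontal distance between carrier1 and carrier_bay1 below 0.006 m and z of carrier1 in the frame of carrier_bay1 between -0.004 and 0.004 m and angle between the y axis of carrier1 and the y axis of carrier_bay1, either way round below 0.14 rad) or (horizontal distance between carrier1 and carrier_bay2 below 0.006 m and z of carrier1 in the frame of carrier_bay2 between -0.004 and 0.004 m and angle between the y axis of carrier1 and the y axis of carrier_bay2, either way round below 0.14 rad)) and ((horizontal distance between carrier2 and carrier_bay1 below 0.006 m and z of carrier2 in the frame of carrier_bay1 between -0.004 and 0.004 m and angle between the y axis of carrier2 and the y axis of carrier_bay1, either way round below 0.14 rad) or (horizontal distance between carrier2 and carrier_bay2 below 0.006 m and z of carrier2 in the frame of carrier_bay2 between -0.004 and 0.004 m and angle between the y axis of carrier2 and the y axis of carrier_bay2, either way round below 0.14 rad)) and value of joint stage below 0.004 m and velocity of joint stage below 0.01 m/s and value of joint focus between -0.1 and 0.1 rad); the robot touches nothing.
It fails at once if a bystander (tube rack, reagent bottle, tip box) is moved more than 30 mm (distance of any of tube_rack, reagent_bottle, tip_box from where it was at the start of the episode above 0.03 m).
It fails at once if a sample falls off the bench (height (world z) of any of dish1, dish2, dish3, carrier1, carrier2 below -0.05 m).
Of dish1, dish2, dish3, carrier1, carrier2 only 4 to 5 are there at a start; the rules pass over those that are not, and their reading is None.
At some moment in a run one of dish1, dish2, dish3, carrier1, carrier2 may be knocked a few centimetres aside while the robot is not near it.
Once in a run the grip may slacken for a moment while it holds something.
It also fails if it takes over 210 s, if anything falls off the work surface, if the arm or the gripper's body presses on something with over 40 N, if the wrist force passes 120 N, or if a joint passes its speed limit or range.

## Working session

There is one attempt and no reset: what is moved stays moved. The work goes in short steps, Python scripts to look and compute and a shell command to move; the robot and the scene stay as the last step left them, time stands still between calls to the robot, and variables do not carry over. Pictures are saved under pics/ and viewed, and the job is handed in when it is done.

```bash
ls; mkdir -p pics
python3 - <<'E'
from cell import ctrl, imaging
import cv2
print(ctrl.read_state())
for n in ["scene","side","wrist"]:
    d=imaging.get_image(n); cv2.imwrite(f"pics/{n}0.png",d["img"][:,:,::-1])
    print(n,d["fx"],d["fy"],d["cx"],d["cy"],d["R"],d["t"])
E
```

```text
pics
{'clock': 0.0, 'qpos': array([ 1.13419653,  0.62934045,  0.03843436,  1.51839751, -0.02698951,
        0.99631676, -0.01999984]), 'qd': array([ 8.18350289e-04,  2.16663394e-05, -7.38639471e-04, -8.81377934e-04,
       -9.98383523e-05, -4.61708917e-05,  1.18647962e-03]), 'tau': array([ 1.54872018e-04, -5.63395858e+01,  1.22634351e+00, -1.93446833e+01,
        1.10880670e-02,  1.04918561e-02, -6.51873094e-06]), 'eef_pos': array([ 235.32735093, -605.21023732,  230.38321686]), 'tool_rot': array([-1.57274032e+00, -3.05031533e-05, -2.77078148e+00]), 'force': array([-0.03486706,  0.41050125, -0.06748915]), 'torque': array([ 0.01633215, -0.02958849, -0.00538537]), 'width': 85.44905936302887}
scene 382.1095238126529 382.1095238126529 251.34910442127546 192.67695305043915 [[-0.02029442  0.99972335 -0.01188959]
 [ 0.71627249  0.00624159 -0.69779278]
 [-0.69752552 -0.02267748 -0.716201  ]] [ -16.30887355 -307.70539886 1508.80242056]
side 352.9779591224535 352.9779591224535 257.8829036265511 196.6597364014941 [[-0.88889385 -0.45808695  0.00490618]
 [-0.34959073  0.67136355 -0.65349622]
 [ 0.29606426 -0.58260393 -0.75691388]] [ 468.8139532   215.68648391 1104.46688319]
wrist 288.3074187229958 288.3074187229958 260.525051753795 192.12230392526428 [[ 0.36268532 -0.93190994 -0.00179701]
 [-0.89503892 -0.34887143  0.2778382 ]
 [-0.25954711 -0.09915944 -0.9606262 ]] [-648.45645216  -34.99264697  378.15676464]
```

View pics/scene0.png

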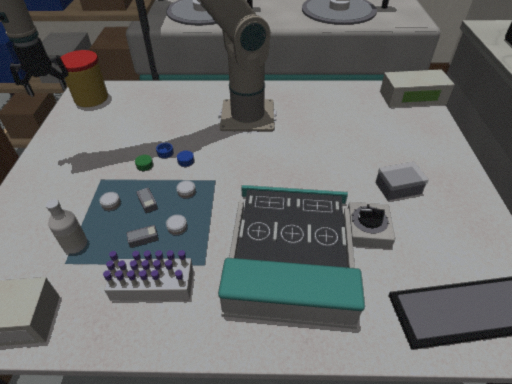

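View pics/side0.png

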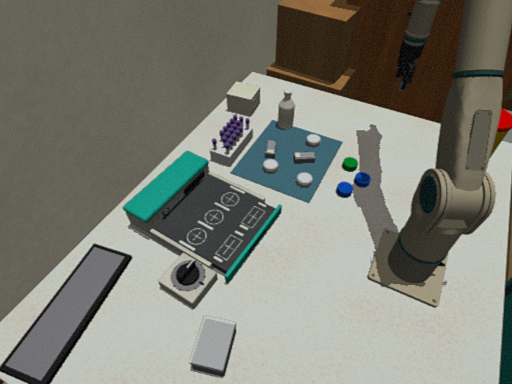

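View pics/wrist0.png

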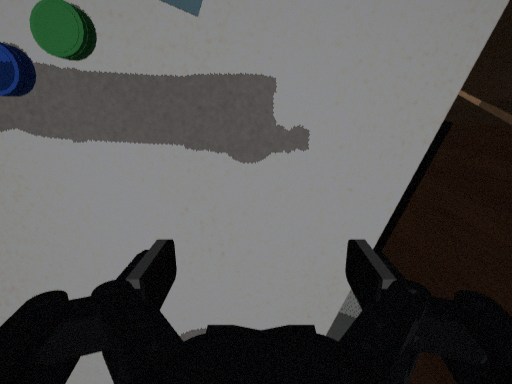

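```bash
cat > h.py <<'E'
from cell import ctrl, imaging
import cv2, numpy as np
from scipy.spatial.transform import Rotation as Ro
def ray(d,u,v,z):
    R=np.array(d["R"]);t=np.array(d["t"])
    c=-R.T@t; r=R.T@np.array([(u-d["cx"])/d["fx"],(v-d["cy"])/d["fy"],1.])
    return c+r*(z-c[2])/r[2]
def proj(d,X):
    p=np.array(d["R"])@np.array(X,float)+np.array(d["t"]); return np.array([d["fx"]*p[0]/p[2]+d["cx"],d["fy"]*p[1]/p[2]+d["cy"]])
def snap(n,f=None,k=1.5):
    d=imaging.get_image(n)
    if f: cv2.imwrite("pics/"+f,cv2.resize(d["img"][:,:,::-1],None,fx=k,fy=k,interpolation=cv2.INTER_CUBIC))
    return d
def pose():
    s=ctrl.read_state(); return np.array(s["eef_pos"]),s["tool_rot"],s
def go(x,y,z,yaw=None):
    """print shift in tool axes (cm) and turn about tool y (deg)"""
    p,r,s=pose(); M=Ro.from_euler('xyz',r)
    dl=M.inv().apply(np.array([x,y,z])-p)/10
    out="shift "+np.array2string(dl,precision=2,suppress_small=True)
    if yaw is not None:
        T=Ro.from_euler('xyz',[-np.pi/2,0,yaw]); rv=np.degrees((M.inv()*T).as_rotvec()); out+=" turn "+np.array2string(rv,precision=1,suppress_small=True)
    print(out, "| now",p.round(1),"rot",np.round(r,3),"w",round(s["width"],1),"clk",round(s["clock"],1))
E
python3 - <<'E'
from h import *
d=snap("scene"); im=d["img"]
cv2.imwrite("pics/sc_a.png",cv2.resize(im[170:340,70:220,::-1],None,fx=4.5,fy=3.5*1,interpolation=cv2.INTER_CUBIC)[:600])
cv2.imwrite("pics/sc_b.png",cv2.resize(im[170:330,215:405,::-1],None,fx=3.7,fy=3.7,interpolation=cv2.INTER_CUBIC))
hsv=cv2.cvtColor(im,cv2.COLOR_RGB2HSV)
for (u,v) in [(110,201),(186,188),(176,224),(146,199),(143,236)]:
    print((u,v),ray(d,u,v,26).round(0),hsv[v,u])
for nm,(u,v,z) in dict(bay=(326,236,40),m=(292,234,40),r=(259,231,40),c1=(269,203,40),c2=(317,205,40),knob=(371,216,71)).items(): print(nm,ray(d,u,v,z).round(0))
E
```

```text
(110, 201) [ 494. -401.   26.] [116  11 169]
(186, 188) [ 436. -178.   26.] [115   9 167]
(176, 224) [ 581. -186.   26.] [120   9 167]
(146, 199) [ 484. -293.   26.] [109  17 122]
(143, 236) [ 625. -271.   26.] [111  17 108]
bay [630. 232.  40.]
m [625. 140.  40.]
r [615.  50.  40.]
c1 [510.  79.  40.]
c2 [517. 219.  40.]
knob [584. 355.  71.]
```

View pics/sc_b.png

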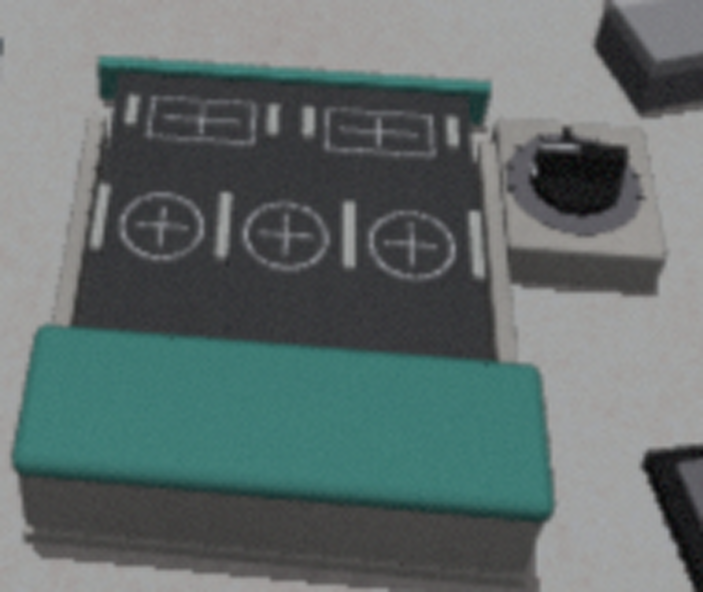

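View pics/sc_a.png

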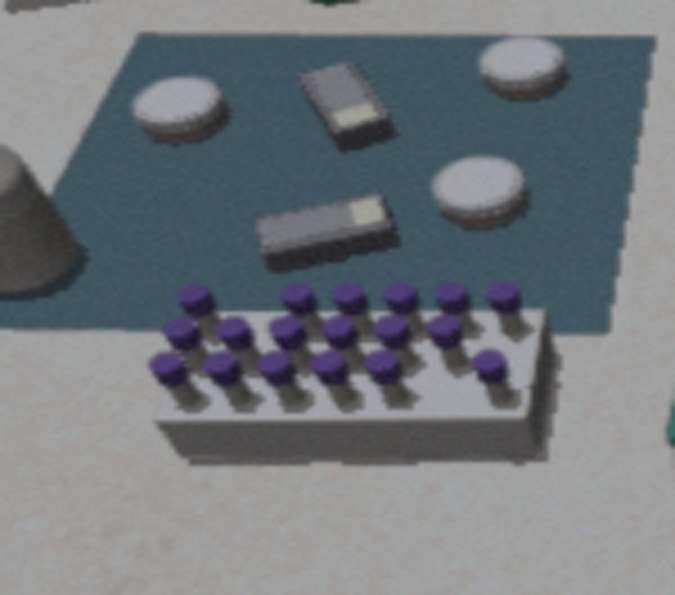

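Run:
```python
from h import *
d=snap("wrist"); p,r,s=pose(); M=Ro.from_euler('xyz',r)
R=np.array(d["R"]);c=-R.T@np.array(d["t"])
print("cam in tool",M.inv().apply(c-p), "axis in tool",M.inv().apply(R[2]), "img x in tool",M.inv().apply(R[0]))
go(500,140,330,-1.65)
```

```text
cam in tool [ -71.66674443 -141.23491742   -0.62437109] axis in tool [ 2.77818109e-01  9.60633680e-01 -1.77111707e-04] img x in tool [-3.86415554e-04  2.96122165e-04  9.99999881e-01]
shift [-51.67  -9.86 -59.91] turn [  0.  -64.2  -0. ] | now [ 235.4 -605.5  230.8] rot [-1.572 -0.    -2.771] w 85.4 clk 0.2
```

```bash
python3 -m inch '[1,-51.7,-2,-59.9,0,-64,0, 1,-51.7,-2,-59.9,0,-64,0, 1,-51.7,-2,-59.9,0,-64,0, 1,-51.7,-2,-59.9,0,-64,0, 1,-51.7,-2,-59.9,0,-64,0, 1,-51.7,-2,-59.9,0,-64,0, 1,-51.7,-2,-59.9,0,-64,0, 1,-51.7,-2,-59.9,0,-64,0, 1,-51.7,-2,-59.9,0,-64,0, 1,-51.7,-2,-59.9,0,-64,0, 1,-51.7,-2,-59.9,0,-64,0, 1,-51.7,-2,-59.9,0,-64,0]'
python3 - <<'E'
from h import *
go(540,150,250,-1.65)
E
```

```text
clock: 1.45
eef_pos: [436.7, -38.8, 246.8]
tool_rot: [-1.57, -0.0, -1.654]
force: [0.8, -0.4, -0.6]
width: 85.3
shift [-19.68  -0.32   8.72] turn [-0.  -0.2  0. ] | now [436.7 -38.8 246.8] rot [-1.57  -0.    -1.654] w 85.3 clk 1.4
```

```bash
python3 -m inch '[1,-19.7,-0.3,8.7,0,0,0, 1,-19.7,-0.3,8.7,0,0,0, 1,-19.7,-0.3,8.7,0,0,0, 1,-19.7,-0.3,8.7,0,0,0, 1,-19.7,-0.3,8.7,0,0,0, 1,-19.7,-0.3,8.7,0,0,0, 1,-19.7,-0.3,8.7,0,0,0]'
python3 - <<'E'
from h import *
go(540,150,250,-1.65)
d=snap("wrist","w1.png")
E
```

```text
clock: 2.15
eef_pos: [538.7, 147.1, 249.0]
tool_rot: [-1.572, -0.002, -1.654]
force: [-0.6, -0.3, 0.9]
width: 85.6
shift [-0.3  -0.1   0.11] turn [ 0.1 -0.3  0.1] | now [538.7 147.1 249. ] rot [-1.572 -0.002 -1.654] w 85.6 clk 2.1
```

View pics/w1.png

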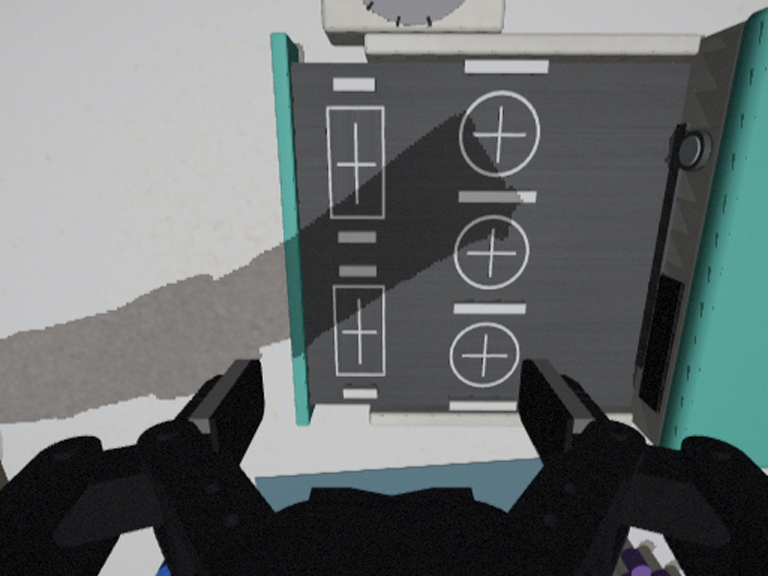

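```bash
cat >> h.py <<'E'
def crosses(d,guess,z=40,half=13,thr=None):
    g=cv2.cvtColor(d["img"],cv2.COLOR_RGB2GRAY); out=[]
    for (u,v) in guess:
        u,v=int(round(u)),int(round(v)); w=g[v-half:v+half+1,u-half:u+half+1].astype(float)
        bg=cv2.medianBlur(w.astype(np.uint8),15 if half>=8 else 5).astype(float)
        m=((w-bg)>25).astype(np.uint8)
        n,l,st,ce=cv2.connectedComponentsWithStats(m,connectivity=8)
        # component nearest centre w/ enough area
        k=min([i for i in range(1,n) if st[i,4]>8],key=lambda i:np.hypot(*(ce[i]-half)))
        c=[st[k,0]+(st[k,2]-1)/2,st[k,1]+(st[k,3]-1)/2]
        ms=ce[k]
        out.append((np.array([u-half,v-half])+ms, st[k]))
    return out
E
python3 - <<'E'
from h import *
d=snap("wrist")
names=["b3","b2","b1","c2","c1"]
P={}
for n,(c,st) in zip(names,crosses(d,[(500/1.5,134/1.5),(491/1.5,253/1.5),(484/1.5,355/1.5),(357/1.5,164/1.5),(360/1.5,331/1.5)])):
    P[n]=ray(d,*c,40); print(n,c.round(1),st,P[n].round(1))
v=P["b3"]-P["b1"]; print(np.arctan2(-v[0],v[1]), np.linalg.norm(v)/2)
v=P["c2"]-P["c1"]; print(np.arctan2(-v[0],v[1]), np.linalg.norm(v))
v=P["b2"]-(P["c1"]+P["c2"])/2; print(np.arctan2(v[1],v[0]), np.linalg.norm(v))
E
```

```text
b3 [332.6  88.5] [  0   0  27  27 146] [629.2 232.4  40. ]
b2 [327.1 168. ] [  0   0  27  27 121] [621.1 140.2  40. ]
b1 [323.1 236.4] [  0   0  27  27 134] [614.   48.4  40. ]
c2 [237. 109.] [  0   0  26  27 141] [517.8 219.2  40. ]
c1 [239.1 219.9] [  1   0  23  27 124] [505.6  81.   40. ]
-0.08258633063834614 92.31845252816798
-0.08765591657695702 138.77729015400064
-0.09053527981985766 109.86474521309772
```

```bash
python3 -m inch '[1,-15,0,3,0,0,0, 1,-15,0,3,0,0,0, 1,-15,0,3,0,0,0, 1,-15,0,3,0,0,0, 1,-15,0,3,0,0,0, 1,-15,0,3,0,0,0]'
python3 - <<'E'
from h import *
d=snap("wrist","w2.png")
print(proj(d,[584,355,84])*1.5)
E
```

```text
clock: 2.85
eef_pos: [581.9, 292.4, 249.3]
tool_rot: [-1.571, -0.002, -1.657]
force: [-0.6, 0.2, 0.3]
width: 85.6
[385.01711795 176.23933596]
```

View pics/w2.png

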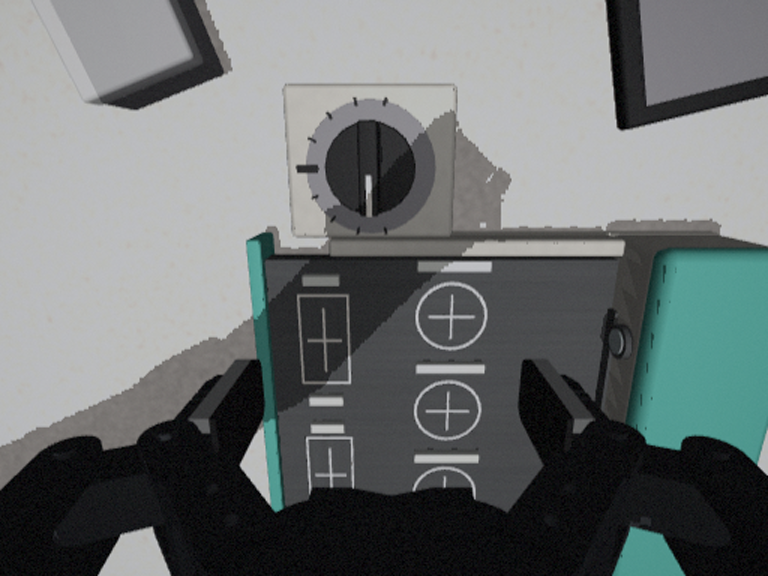

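Run:
```python
from h import *
d=snap("wrist"); k=1.5
g=cv2.cvtColor(d["img"],cv2.COLOR_RGB2GRAY)
cv2.imwrite("pics/w2z.png",cv2.resize(d["img"][50:165,180:310,::-1],None,fx=5,fy=5,interpolation=cv2.INTER_CUBIC))
c=ray(d,370/k,168/k,58); print("disc",c)
a=ray(d,369/k,177/k,84.5); b=ray(d,369/k,215/k,84.5); i=ray(d,308/k,168/k,46); print(a,b,i)
print("line ang",np.arctan2(*(b-a)[[1,0]]),"idx dir",np.arctan2(*(i-c)[[1,0]]))
```

```text
disc [573.2393461  360.97554822  58.        ]
[573.23509038 355.32593676  84.5       ] [570.65065821 329.57450372  84.5       ] [525.21634858 364.96718785  46.        ]
line ang -1.6708221076670404 idx dir 3.058663947815778
```

View pics/w2z.png

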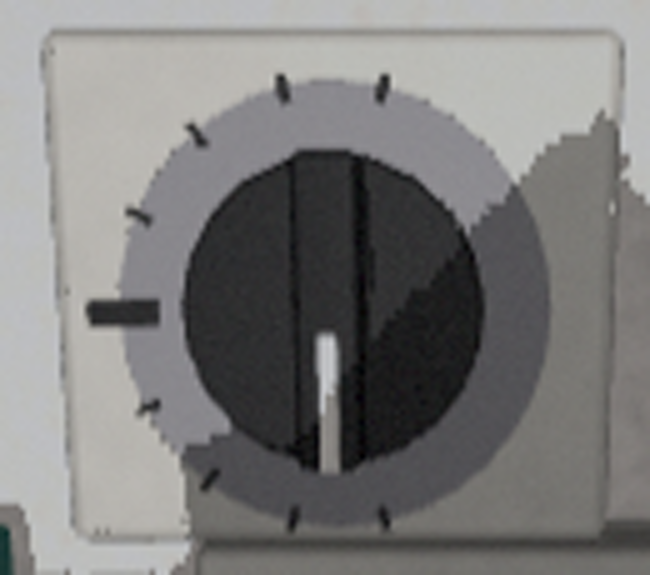

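Run:
```python
from h import *
go(573.3,361.2,100,-1.671)
```

```text
shift [-6.8  14.95 -1.47] turn [-0.   0.8  0.1] | now [582.1 292.5 249.6] rot [-1.571 -0.002 -1.657] w 85.4 clk 3.0
```

```bash
python3 -m inch '[0.6,-6.8,15,-1.5,0,0.8,0, 0.6,-6.8,15,-1.5,0,0.8,0, 0.6,-6.8,15,-1.5,0,0.8,0, 0.6,-6.8,15,-1.5,0,0.8,0, 0.6,-6.8,15,-1.5,0,0.8,0, 0.6,-6.8,15,-1.5,0,0.8,0, 0.6,-6.8,15,-1.5,0,0.8,0, 0.6,-6.8,15,-1.5,0,0.8,0]'
python3 - <<'E'
from h import *
go(573.3,361.2,63,-1.671)
E
```

```text
clock: 3.75
eef_pos: [574.2, 363.9, 101.9]
tool_rot: [-1.567, 0.002, -1.67]
force: [0.9, 0.2, -0.1]
width: 51.2
shift [ 0.28  3.89 -0.08] turn [-0.2  0.1 -0.1] | now [574.2 363.9 101.9] rot [-1.567  0.002 -1.67 ] w 51.2 clk 3.8
```

```bash
python3 -m inch '[0.6,0.1,1,0,0,0,0, 0.6,0.1,2,0,0,0,0, 0.6,0.1,3,0,0,0,0, 0.6,0.1,3.9,0,0,0,0, 0.6,0.1,3.9,0,0,0,0, 0.6,0.1,3.9,0,0,0,0, 0.6,0.1,3.9,0,0,0,0]'
python3 - <<'E'
from h import *
go(573.3,361.2,63,-1.671)
E
```

```text
clock: 4.45
eef_pos: [572.5, 363.9, 60.7]
tool_rot: [-1.57, 0.001, -1.668]
force: [-0.2, 1.0, 0.8]
width: 51.1
shift [ 0.26 -0.23  0.11] turn [-0.   0.2 -0. ] | now [572.5 363.9  60.7] rot [-1.570e+00  1.000e-03 -1.668e+00] w 51.1 clk 4.5
```

```bash
python3 -m inch '[0.6,0.25,-0.15,0.1,0,0,0, 0.6,0.25,-0.15,0.1,0,0,0, 0.4,0.25,-0.15,0.1,0,0,0, 0.2,0.25,-0.15,0.1,0,0,0, 0,0.25,-0.15,0.1,0,0,0, 0,0.25,-0.15,0.1,0,0,0, 0,0.25,-0.15,0.1,0,0,0, 0,0.25,-0.15,0.1,0,0,0, 0,0.25,-0.15,0.1,0,0,0]'
python3 - <<'E'
from h import *
go(573.3,361.2,63,-1.671)
E
```

```text
clock: 5.35
eef_pos: [572.1, 361.2, 62.4]
tool_rot: [-1.572, -0.0, -1.667]
force: [-3.5, -1.1, 5.8]
width: 12.6
shift [-0.01 -0.06  0.12] turn [0.1 0.2 0. ] | now [572.1 361.2  62.4] rot [-1.572 -0.    -1.667] w 12.6 clk 5.3
```

```bash
python3 -m inch '[0,0,0,0,0,8,0, 0,0,0,0,0,16,0, 0,0,0,0,0,24,0, 0,0,0,0,0,32,0, 0,0,0,0,0,40,0, 0,0,0,0,0,48,0, 0,0,0,0,0,56,0, 0,0,0,0,0,64,0, 0,0,0,0,0,72,0, 0,0,0,0,0,80,0, 0,0,0,0,0,89.4,0, 0,0,0,0,0,89.4,0]'
python3 - <<'E'
from h import *
go(573.3,361.2,63,-3.228)
E
```

```text
clock: 6.55
eef_pos: [573.1, 359.9, 62.3]
tool_rot: [-1.569, 0.0, 3.053]
force: [-2.1, -3.2, 5.9]
width: 12.6
shift [-0.01 -0.07 -0.14] turn [-0.1 -0.2 -0. ] | now [573.1 359.9  62.3] rot [-1.569  0.     3.053] w 12.6 clk 6.5
```

Open, then rise and go back to yaw to look.

```bash
python3 -m inch '[0.6,0,0,0,0,0,0, 0.6,0,0,0,0,0,0, 0.6,0,0,0,0,0,0, 0.6,0,0,0,0,0,0, 0.6,0,-4,0,0,0,0, 0.6,0,-8,0,0,0,0, 0.8,0,-13,0,0,0,0, 0.8,0,-18,0,0,0,0, 0.8,0,-18,0,0,0,0]'
python3 - <<'E'
from h import *
d=snap("wrist","w3.png")
go(470,-120,250,-2.0)
E
```

```text
clock: 7.45
eef_pos: [577.4, 363.2, 250.6]
tool_rot: [-1.58, 0.012, 3.055]
force: [0.7, 0.3, 0.4]
width: 68.4
shift [ 6.34 -0.66 48.94] turn [  0.  -70.4  -0.6] | now [575.4 362.2 246.6] rot [-1.576  0.007  3.055] w 68.3 clk 7.5
```

View pics/w3.png

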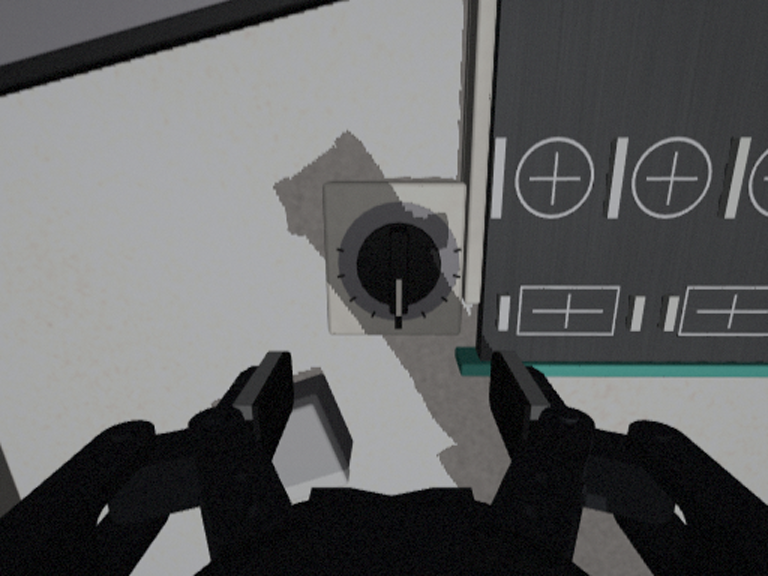

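```bash
python3 - <<'E'
from h import *
go(500,-200,250,-1.657)
E
python3 -m inch '[0.8,2,0,56.8,0,-90,0, 0.8,2,0,56.8,0,-90,0, 0.8,2,0,56.8,0,-90,0, 0.8,2,0,56.8,0,-90,0, 0.8,2,0,56.8,0,-90,0, 0.8,2,0,56.8,0,-90,0, 0.8,2,0,56.8,0,-90,0, 0.8,2,0,56.8,0,-90,0, 0.8,2,0,56.8,0,-90,0, 0.8,2,0,56.8,0,-90,0, 0.8,2,0,56.8,0,-90,0, 0.8,2,0,56.8,0,-90,0]'
python3 - <<'E'
from h import *
go(500,-200,250,-1.657)
E
```

```text
shift [ 2.66 -0.68 56.65] turn [ -0.1 -90.   -0.6] | now [575.4 362.2 246.6] rot [-1.576  0.007  3.055] w 68.3 clk 7.5
clock: 8.7
eef_pos: [501.4, -209.1, 240.4]
tool_rot: [-1.574, -0.002, -1.662]
force: [0.2, -0.1, -0.2]
width: 68.2
shift [-0.89 -0.96 -0.23] turn [ 0.2 -0.3  0.1] | now [ 501.4 -209.1  240.4] rot [-1.574 -0.002 -1.662] w 68.2 clk 8.7
```

```bash
python3 -m inch '[0.8,0,0,0,0,0,0, 0.8,0,0,0,0,0,0]'
python3 - <<'E'
from h import *
d=snap("wrist","w4.png")
go(500,-200,250,-1.657)
E
```

```text
clock: 8.9
eef_pos: [503.3, -202.8, 240.8]
tool_rot: [-1.573, 0.002, -1.658]
force: [0.0, 0.3, 0.1]
width: 68.4
shift [-0.14 -0.89 -0.39] turn [ 0.1  0.1 -0.1] | now [ 503.8 -201.7  241.1] rot [-1.572  0.002 -1.656] w 68.3 clk 8.9
```

View pics/w4.png

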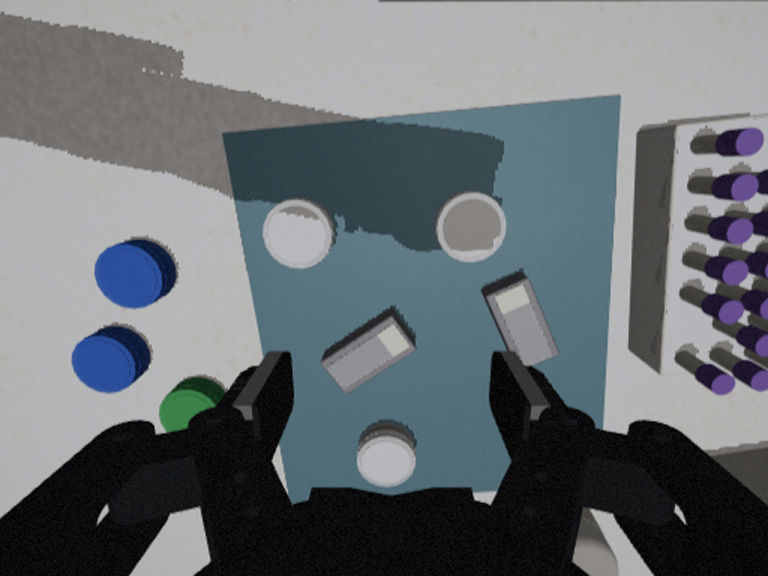

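```bash
cat >> h.py <<'E'
def find(d,pts,f=None,smax=60,vmin=95,z=26):
    """pts in full-res px; contour containing each"""
    hsv=cv2.cvtColor(d["img"],cv2.COLOR_RGB2HSV)
    m=((hsv[...,1]<smax)&(hsv[...,2]>vmin)).astype(np.uint8)
    m=cv2.morphologyEx(m,cv2.MORPH_OPEN,np.ones((3,3)))
    cs,_=cv2.findContours(m,cv2.RETR_EXTERNAL,cv2.CHAIN_APPROX_NONE)
    vis=d["img"][:,:,::-1].copy(); res=[]
    for q in pts:
        c=[c for c in cs if cv2.pointPolygonTest(c,(float(q[0]),float(q[1])),False)>=0]
        if not c: print("none at",q,hsv[int(q[1]),int(q[0])]); res.append(None); continue
        c=cv2.convexHull(c[0]); P=np.array([ray(d,*p[0],z)[:2] for p in c],np.float32)
        cc,r=cv2.minEnclosingCircle(P); mr=cv2.minAreaRect(P)
        print("circ",np.round(cc,1),"r",round(r,1),"rect",np.round(mr[0],1),np.round(mr[1],1),round(mr[2],1))
        cv2.drawContours(vis,[c],-1,(0,0,255),1); res.append((cc,r,mr))
    if f: cv2.imwrite("pics/"+f,cv2.resize(vis,None,fx=1.5,fy=1.5))
    return res
E
python3 - <<'E'
from h import *
d=snap("wrist")
k=1.5
find(d,[(a/k,b/k) for a,b in [(298,234),(471,228),(387,460),(369,350),(521,320)]],"w4m.png")
hsv=cv2.cvtColor(d["img"],cv2.COLOR_RGB2HSV)
for a,b in [(470,220),(298,234),(355,360),(355,375),(525,330),(390,340),(300,205)]: print(hsv[int(b/k),int(a/k)])
E
```

```text
circ [ 427.5 -180.6] r 29.7 rect [ 427.7 -180.8] [56.2 57.8] 85.2
circ [ 570.8 -187.8] r 29.5 rect [ 570.7 -187.4] [56.9 57.4] 85.2
circ [ 480.9 -406.8] r 29.9 rect [ 480.7 -407.4] [58.2 56.9] 85.2
circ [ 474.3 -294.9] r 42.3 rect [ 474.3 -295.2] [78.9 38.9] 30.1
circ [ 614.1 -277.7] r 42.6 rect [ 613.7 -278. ] [39.  78.8] 20.7
[ 15  11 134]
[114   7 188]
[120   5 146]
[113   7 149]
[120   5 148]
[ 34  11 184]
[110   4 173]
```

View pics/w4m.png

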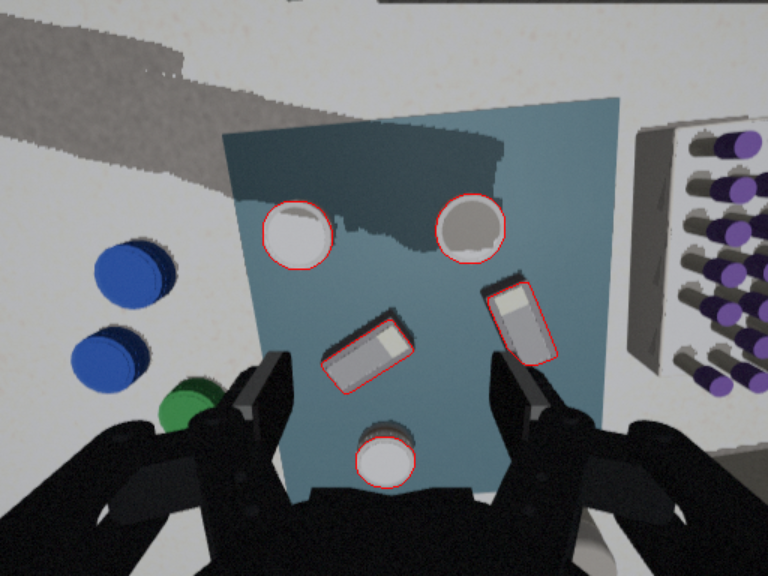

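Run:
```python
from h import *
go(570.8,-187.8,60,-1.657)
```

```text
shift [-1.87 18.13  6.55] turn [ 0.1  0.1 -0.1] | now [ 504.1 -201.3  241.4] rot [-1.572  0.002 -1.655] w 68.3 clk 9.0
```

```bash
python3 -m inch '[1,-1.9,18,6.5,0,0,0, 1,-1.9,18,6.5,0,0,0, 1,-1.9,18,6.5,0,0,0, 1,-1.9,18,6.5,0,0,0, 1,-1.9,18,6.5,0,0,0, 1,-1.9,18,6.5,0,0,0, 1,-1.9,18,6.5,0,0,0, 1,-1.9,18,6.5,0,0,0]'
python3 - <<'E'
from h import *
go(570.8,-187.8,7,-1.657)
E
```

```text
clock: 9.8
eef_pos: [571.4, -190.5, 64.7]
tool_rot: [-1.567, -0.001, -1.658]
force: [-1.2, -0.5, 0.3]
width: 85.5
shift [-0.27  5.77 -0.11] turn [-0.2 -0.   0.1] | now [ 571.4 -190.5   64.7] rot [-1.567e+00 -1.000e-03 -1.658e+00] w 85.5 clk 9.8
```

```bash
python3 -m inch '[1,-0.2,2,0,0,0,0, 1,-0.2,4,0,0,0,0, 1,-0.2,5.4,0,0,0,0, 1,-0.2,5.6,0,0,0,0, 1,-0.2,5.6,0,0,0,0]'
python3 - <<'E'
from h import *
go(570.8,-187.8,7,-1.657)
E
```

```text
clock: 10.3
eef_pos: [570.8, -188.2, 6.6]
tool_rot: [-1.57, -0.0, -1.658]
force: [0.3, -0.1, -0.4]
width: 85.5
shift [-0.04 -0.04 -0.  ] turn [-0. -0.  0.] | now [ 570.8 -188.2    6.6] rot [-1.57  -0.    -1.658] w 85.5 clk 10.3
```

```bash
python3 -m inch '[0.6,0,0,0,0,0,0, 0.5,0,0,0,0,0,0, 0.4,0,0,0,0,0,0, 0.3,0,0,0,0,0,0, 0.3,0,0,0,0,0,0, 0.3,0,0,0,0,0,0, 0.3,0,-4,0,0,0,0, 0.3,0,-8,0,0,0,0, 0.3,0,-12,0,0,0,0, 0.3,0,-12,0,0,0,0]'
python3 - <<'E'
from h import *
go(629.2,232.4,140,-1.657)
E
```

```text
clock: 11.3
eef_pos: [574.7, -188.9, 132.0]
tool_rot: [-1.56, -0.002, -1.658]
force: [0.3, -1.2, -0.4]
width: 55.5
shift [-42.44  -0.86   1.79] turn [-0.6 -0.   0.1] | now [ 574.7 -188.9  132. ] rot [-1.56  -0.002 -1.658] w 55.5 clk 11.3
```

```bash
python3 -m inch '[0.2,-42.4,-1,1.8,0,0,0, 0.2,-42.4,-1,1.8,0,0,0, 0.2,-42.4,-1,1.8,0,0,0, 0.2,-42.4,-1,1.8,0,0,0, 0.2,-42.4,-1,1.8,0,0,0, 0.2,-42.4,-1,1.8,0,0,0, 0.2,-42.4,-1,1.8,0,0,0, 0.2,-42.4,-1,1.8,0,0,0, 0.2,-42.4,-1,1.8,0,0,0, 0.2,-42.4,-1,1.8,0,0,0, 0.2,-42.4,-1,1.8,0,0,0, 0.2,-42.4,-1,1.8,0,0,0]'
python3 - <<'E'
from h import *
go(629.2,232.4,60,-1.657)
d=snap("wrist","w5.png")
E
```

```text
clock: 12.5
eef_pos: [625.2, 230.4, 135.5]
tool_rot: [-1.571, -0.002, -1.659]
force: [-0.4, -0.2, -1.4]
width: 55.8
shift [-0.25  7.55  0.39] turn [ 0.  -0.1  0.1] | now [625.2 230.4 135.5] rot [-1.571 -0.002 -1.659] w 55.8 clk 12.5
```

View pics/w5.png

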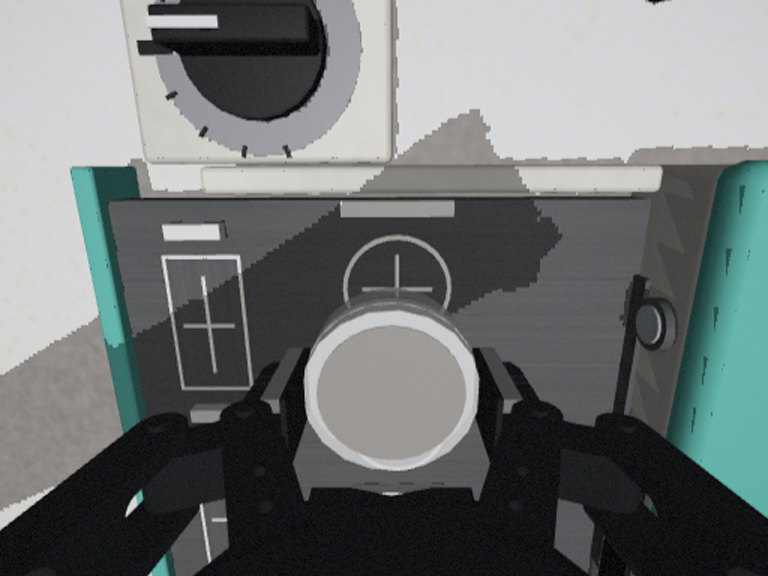

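```bash
python3 - <<'E'
from h import *
d=snap("wrist")
print(ray(d,391/1.5,388/1.5,155)); go(629.2,232.4,60,-1.657)
E
python3 -m inch '[0.2,-0.2,4,0.3,0,0,0, 0.2,-0.2,7,0.3,0,0,0, 0.2,-0.2,7.6,0.3,0,0,0, 0.2,-0.2,7.6,0.3,0,0,0, 0.2,-0.2,7.6,0.3,0,0,0]'
python3 - <<'E'
from h import *
go(629.2,232.4,47,-1.657)
E
```

```text
[626.59054128 233.76213407 155.        ]
shift [-0.24  7.58  0.36] turn [ 0.  -0.2  0.1] | now [625.4 230.5 135.8] rot [-1.571e+00 -1.000e-03 -1.660e+00] w 56.0 clk 12.6
clock: 13.1
eef_pos: [629.5, 234.6, 61.5]
tool_rot: [-1.569, 0.001, -1.658]
force: [-0.5, -0.2, 0.2]
width: 55.8
shift [ 0.22  1.45 -0.02] turn [-0.1 -0.1 -0.1] | now [629.5 234.6  61.5] rot [-1.569e+00  1.000e-03 -1.658e+00] w 55.8 clk 13.1
```

```bash
python3 -m inch '[0.2,0.3,1,0,0,0,0, 0.2,0.3,1.4,0,0,0,0, 0.2,0.3,1.45,0,0,0,0, 0.2,0.3,1.45,0,0,0,0, 0.2,0.3,1.45,0,0,0,0]'
python3 - <<'E'
from h import *
go(629.2,232.4,46.5,-1.657)
E
```

```text
clock: 13.6
eef_pos: [629.2, 230.9, 47.4]
tool_rot: [-1.568, -0.0, -1.658]
force: [-1.3, -1.0, 7.3]
width: 55.4
shift [-0.15  0.09 -0.01] turn [-0.1 -0.1  0. ] | now [629.2 230.9  47.4] rot [-1.568 -0.    -1.658] w 55.4 clk 13.6
```

```bash
python3 -m inch '[0.75,0,0,0,0,0,0, 0.8,0,0,0,0,0,0, 0.8,0,0,0,0,0,0, 0.8,0,0,0,0,0,0, 0.8,0,-4,0,0,0,0, 0.8,0,-8,0,0,0,0, 0.8,0,-12,0,0,0,0, 0.8,0,-17,0,0,0,0, 0.8,4,-20,0,0,0,0, 0.8,4,-20,0,0,0,0]'
python3 - <<'E'
from h import *
d=snap("wrist","w6.png"); print(proj(d,[629,232,66])); go(629.2,200,250,-1.657)
r=find(d,[proj(d,[629,232,66])],"w6m.png",z=66,vmin=80)
E
```

```text
clock: 14.6
eef_pos: [628.2, 186.0, 250.9]
tool_rot: [-1.561, -0.002, -1.664]
force: [1.1, -1.4, -0.5]
width: 68.4
[255.19795739 132.60349945]
shift [-1.18 -0.17  0.16] turn [-0.3 -0.3  0. ] | now [626.6 188.4 248.3] rot [-1.565e+00 -1.000e-03 -1.662e+00] w 68.1 clk 14.7
circ [614.   84.6] r 377.6 rect [619.8 157.5] [412.3 706.8] 85.5
```

View pics/w6m.png

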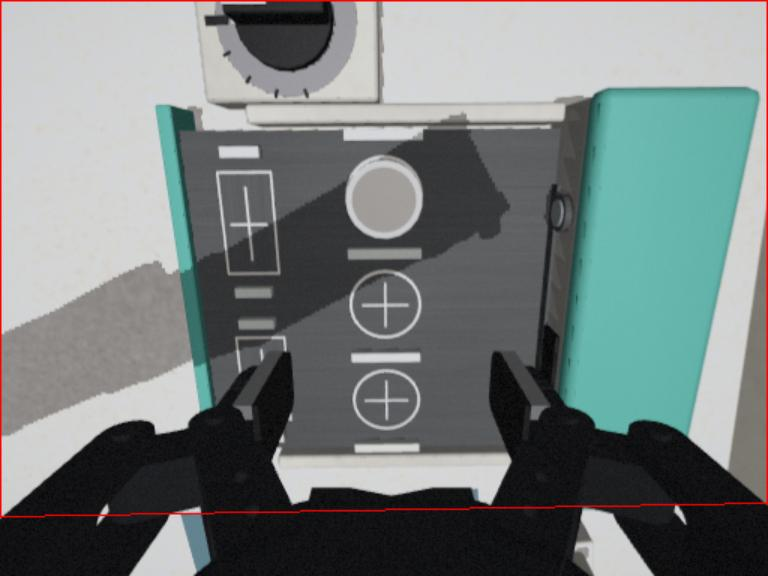

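```bash
sed -i 's/cv2.RETR_EXTERNAL/cv2.RETR_CCOMP/; s/c=cv2.convexHull(c\[0\])/c=cv2.convexHull(min([k for k in c if cv2.contourArea(k)>150],key=cv2.contourArea))/' h.py
python3 - <<'E'
from h import *
d=snap("wrist","w6b.png"); 
q=proj(d,[629,232,66]);print(q)
r=find(d,[q],"w6m.png",z=66,vmin=90)
for c,st in crosses(d,[proj(d,[621,140,40]),proj(d,[614,48.4,40]),proj(d,[517.8,219.2,40])]): print(c,ray(d,*c,40).round(1))
E
```

```text
[257.59372856 134.99889281]
circ [570.  161.3] r 365.6 rect [576.9 160.7] [411.8 617.9] 84.9
[258.24603175 205.47619048] [621.2 141.3  40. ]
[259.03597122 268.88489209] [613.7  50.1  40. ]
[167.10077519 151.09302326] [517.8 220.7  40. ]
```

View pics/w6m.png

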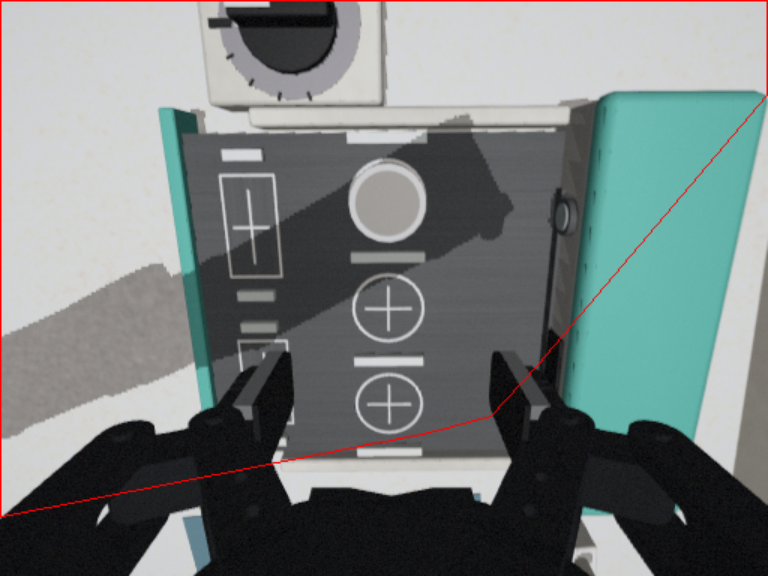

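```bash
cat >> h.py <<'E'
def find(d,pts,f=None,smax=60,vmin=95,z=26):
    hsv=cv2.cvtColor(d["img"],cv2.COLOR_RGB2HSV)
    m=((hsv[...,1]<smax)&(hsv[...,2]>vmin)).astype(np.uint8)
    m=cv2.morphologyEx(m,cv2.MORPH_OPEN,np.ones((3,3)))
    n,l=cv2.connectedComponents(m)
    vis=d["img"][:,:,::-1].copy(); res=[]
    for q in pts:
        k=l[int(q[1]),int(q[0])]
        if k==0: print("none at",q,hsv[int(q[1]),int(q[0])]); res.append(None); continue
        c=max(cv2.findContours((l==k).astype(np.uint8),cv2.RETR_EXTERNAL,cv2.CHAIN_APPROX_NONE)[0],key=cv2.contourArea)
        c=cv2.convexHull(c); P=np.array([ray(d,*p[0],z)[:2] for p in c],np.float32)
        cc,r=cv2.minEnclosingCircle(P); mr=cv2.minAreaRect(P)
        print("circ",np.round(cc,1),"r",round(r,1),"rect",np.round(mr[0],1),np.round(mr[1],1),round(mr[2],1))
        cv2.drawContours(vis,[c],-1,(0,0,255),1); res.append((cc,r,mr))
    if f: cv2.imwrite("pics/"+f,cv2.resize(vis,None,fx=1.5,fy=1.5))
    return res
E
python3 - <<'E'
from h import *
d=snap("wrist")
find(d,[proj(d,[629,232,66])],"w6n.png",z=66,vmin=100)
for c,st in crosses(d,[proj(d,[621,140,40]),proj(d,[614,48.4,40])]): print(c,ray(d,*c,40).round(1))
E
```

```text
circ [629.1 233.5] r 31.1 rect [629.4 233.3] [60.6 57.3] 84.9
[260.24074074 207.77777778] [621.4 140.9  40. ]
[260.81889764 271.20472441] [614.1  49.8  40. ]
```

View pics/w6n.png

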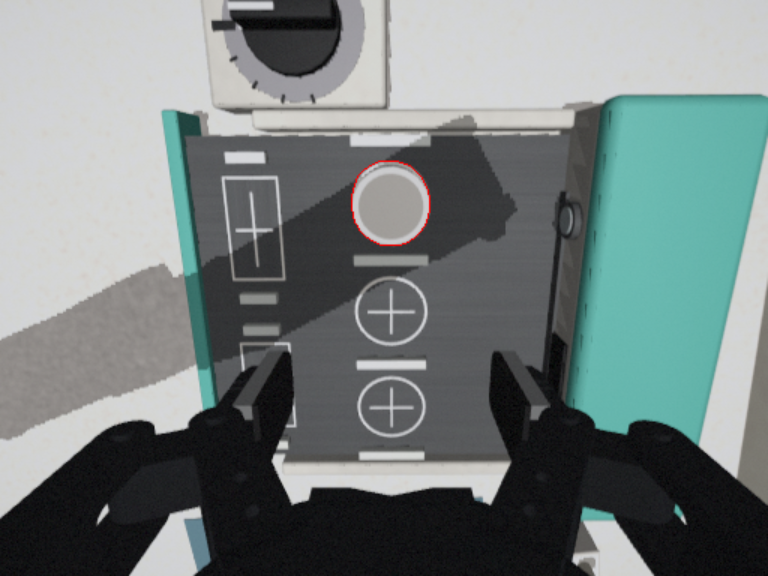

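Run:
```python
from h import *
go(440,-150,160,-1.657)
```

```text
shift [ 35.65   8.52 -15.38] turn [ 0. -0. -0.] | now [624.2 191.8 245.2] rot [-1.571  0.    -1.658] w 68.6 clk 14.8
```

```bash
python3 -m inch '[1,35.6,0,-15.4,0,0,0, 1,35.6,0,-15.4,0,0,0, 1,35.6,3,-15.4,0,0,0, 1,35.6,6,-15.4,0,0,0, 1,35.6,8,-15.4,0,0,0, 1,35.6,8,-15.4,0,0,0, 1,35.6,8,-15.4,0,0,0, 1,35.6,8,-15.4,0,0,0, 1,35.6,8,-15.4,0,0,0, 1,35.6,8,-15.4,0,0,0, 1,35.6,8,-15.4,0,0,0, 1,35.6,8,-15.4,0,0,0]'
python3 - <<'E'
from h import *
d=snap("wrist")
find(d,[proj(d,[427.5,-180.6,26])],"w7.png")
go(427.5,-180.6,60,-1.657)
E
```

```text
clock: 15.95
eef_pos: [441.5, -147.7, 165.5]
tool_rot: [-1.57, 0.001, -1.654]
force: [0.1, -0.2, -0.2]
width: 85.3
circ [ 426.3 -179.9] r 29.7 rect [ 427.1 -180.5] [57.4 57.1] 85.3
shift [ 3.38 10.55 -1.12] turn [-0.   0.2 -0. ] | now [ 441.4 -147.9  165.6] rot [-1.570e+00  1.000e-03 -1.654e+00] w 85.2 clk 16.0
```

View pics/w7.png

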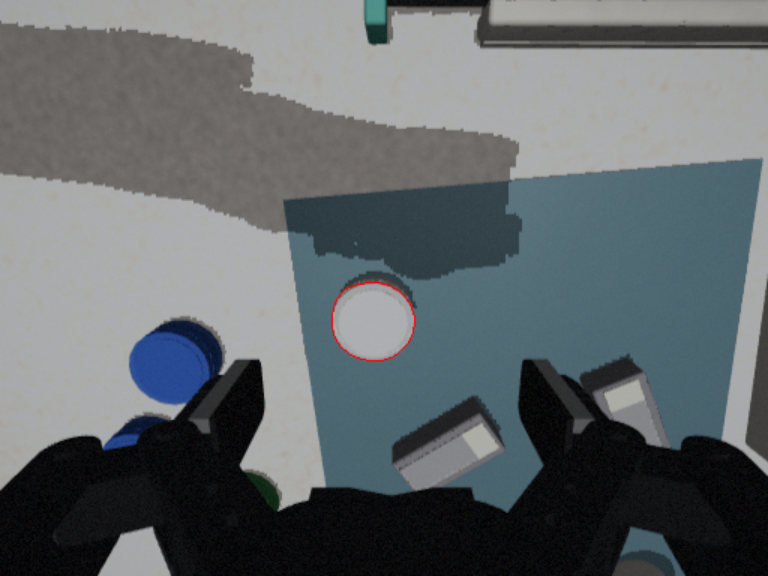

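```bash
python3 -m inch '[1,3.4,6,-1.1,0,0,0, 1,3.4,10,-1.1,0,0,0, 1,3.4,10.5,-1.1,0,0,0, 1,3.4,10.5,-1.1,0,0,0, 1,3.4,10.5,-1.1,0,0,0, 1,3.4,10.5,-1.1,0,0,0]'
python3 - <<'E'
from h import *
go(427.0,-180.5,6.5,-1.657)
E
```

```text
clock: 16.6
eef_pos: [428.0, -182.0, 61.7]
tool_rot: [-1.568, -0.0, -1.656]
force: [-0.6, -0.7, 0.1]
width: 85.7
shift [-0.15  5.52 -0.13] turn [-0.2  0.1  0. ] | now [ 428.  -182.    61.7] rot [-1.568 -0.    -1.656] w 85.7 clk 16.6
```

```bash
python3 -m inch '[1,-0.1,2.5,0,0,0,0, 1,-0.1,4.5,0,0,0,0, 1,-0.1,5.4,0,0,0,0, 1,-0.1,5.5,0,0,0,0, 0.6,-0.1,5.5,0,0,0,0, 0.5,-0.1,5.5,0,0,0,0, 0.4,-0.1,5.5,0,0,0,0, 0.2,-0.1,5.5,0,0,0,0, 0.2,-0.1,5.5,0,0,0,0, 0.2,-0.1,5.5,0,0,0,0]'
python3 - <<'E'
from h import *
go(427.0,-180.5,6.5,-1.657)
E
```

```text
clock: 17.6
eef_pos: [427.3, -181.8, 7.1]
tool_rot: [-1.569, -0.002, -1.657]
force: [-0.5, 0.6, 9.0]
width: 56.1
shift [-0.13  0.06 -0.04] turn [-0.1 -0.   0.1] | now [ 427.3 -181.8    7.1] rot [-1.569 -0.002 -1.657] w 56.1 clk 17.6
```

```bash
python3 -m inch '[0.1,0,-4,0,0,0,0, 0.1,0,-8,0,0,0,0, 0.1,0,-12,0,0,0,0, 0.1,0,-13.5,0,0,0,0, 0.1,0,-13.5,0,0,0,0]'
python3 - <<'E'
from h import *
go(621.3,139.5,135,-1.657)
E
```

```text
clock: 18.1
eef_pos: [428.3, -181.9, 143.4]
tool_rot: [-1.565, -0.002, -1.658]
force: [-0.2, -0.1, -1.4]
width: 55.8
shift [-33.7    0.88  16.43] turn [-0.3 -0.   0.1] | now [ 428.3 -181.9  143.4] rot [-1.565 -0.002 -1.658] w 55.8 clk 18.1
```

```bash
python3 -m inch '[0.1,-33.7,0.7,16.4,0,0,0, 0.1,-33.7,0.7,16.4,0,0,0, 0.1,-33.7,0.7,16.4,0,0,0, 0.1,-33.7,0.7,16.4,0,0,0, 0.1,-33.7,0.7,16.4,0,0,0, 0.1,-33.7,0.7,16.4,0,0,0, 0.1,-33.7,0.7,16.4,0,0,0, 0.1,-33.7,0.7,16.4,0,0,0, 0.1,-33.7,0.7,16.4,0,0,0, 0.1,-33.7,0.7,16.4,0,0,0, 0.1,-33.7,0.7,16.4,0,0,0, 0.1,-33.7,0.7,16.4,0,0,0]'
python3 - <<'E'
from h import *
go(621.3,139.5,60,-1.657)
E
```

```text
clock: 19.3
eef_pos: [618.6, 138.2, 133.2]
tool_rot: [-1.572, -0.002, -1.659]
force: [0.1, -0.3, 0.1]
width: 55.8
shift [-0.17  7.32  0.26] turn [ 0.  -0.1  0.1] | now [618.6 138.2 133.2] rot [-1.572 -0.002 -1.659] w 55.8 clk 19.3
```

```bash
python3 -m inch '[0.1,-0.1,4,0.2,0,0,0, 0.1,-0.1,7,0.2,0,0,0, 0.1,-0.1,7.3,0.2,0,0,0, 0.1,-0.1,7.3,0.2,0,0,0, 0.1,-0.1,7.3,0.2,0,0,0]'
python3 - <<'E'
from h import *
go(621.3,139.5,48,-1.657)
E
```

```text
clock: 19.8
eef_pos: [622.3, 141.0, 62.1]
tool_rot: [-1.568, 0.001, -1.658]
force: [-0.7, 0.7, -0.2]
width: 56.1
shift [ 0.16  1.41 -0.09] turn [-0.1 -0.1 -0.1] | now [622.3 141.   62.1] rot [-1.568e+00  1.000e-03 -1.658e+00] w 56.1 clk 19.8
```

```bash
python3 -m inch '[0.1,0.15,1,-0.1,0,0,0, 0.1,0.15,1.3,-0.1,0,0,0, 0.1,0.15,1.4,-0.1,0,0,0, 0.1,0.15,1.45,-0.1,0,0,0]'
python3 - <<'E'
from h import *
go(621.3,139.5,47,-1.657)
E
```

```text
clock: 20.2
eef_pos: [620.0, 139.0, 47.2]
tool_rot: [-1.571, -0.001, -1.658]
force: [-3.0, -1.5, 10.9]
width: 55.8
shift [-0.06  0.02  0.12] turn [-0.  -0.   0.1] | now [620.  139.   47.2] rot [-1.571e+00 -1.000e-03 -1.658e+00] w 55.8 clk 20.2
```

```bash
python3 -m inch '[0.1,0,-0.05,0.1,0,0,0, 0.75,0,-0.05,0.1,0,0,0, 0.75,0,-0.05,0.1,0,0,0, 0.75,0,-0.05,0.1,0,0,0, 0.75,0,-4,0.1,0,0,0, 0.8,0,-8,0.1,0,0,0, 0.8,0,-13,0.1,0,0,0, 0.8,0,-18,0.1,0,0,0, 0.8,0,-20,0.1,0,0,0, 0.8,0,-20,0.1,0,0,0, 0.8,0,-20,0,0,0,0]'
python3 - <<'E'
from h import *
d=snap("wrist")
find(d,[proj(d,[629,232,66]),proj(d,[621,140,66])],"w8.png",z=66,vmin=100)
for c,st in crosses(d,[proj(d,[614,48.4,40]),proj(d,[517.8,219.2,40]),proj(d,[505.6,81,40])]): print(c,ray(d,*c,40).round(1))
go(480,-360,180,-1.657)
E
```

```text
clock: 21.3
eef_pos: [619.9, 139.2, 245.8]
tool_rot: [-1.571, -0.0, -1.658]
force: [-0.2, 0.0, -0.9]
width: 68.4
circ [626.6 227.8] r 33.5 rect [628.1 230.6] [57.7 58.6] 86.6
circ [620.4 142.5] r 32.1 rect [621.  140.7] [59.1 59.2] 70.2
[261.17054264 237.24031008] [613.6  49.   40. ]
[166.15602837 109.0070922 ] [518.  219.6  40. ]
[176.01960784 221.29411765] [506.   80.8  40. ]
shift [50.91  6.55 -9.53] turn [ 0.1 -0.   0.1] | now [619.1 139.1 244.7] rot [-1.573e+00 -1.000e-03 -1.657e+00] w 68.3 clk 21.4
```

View pics/w8.png

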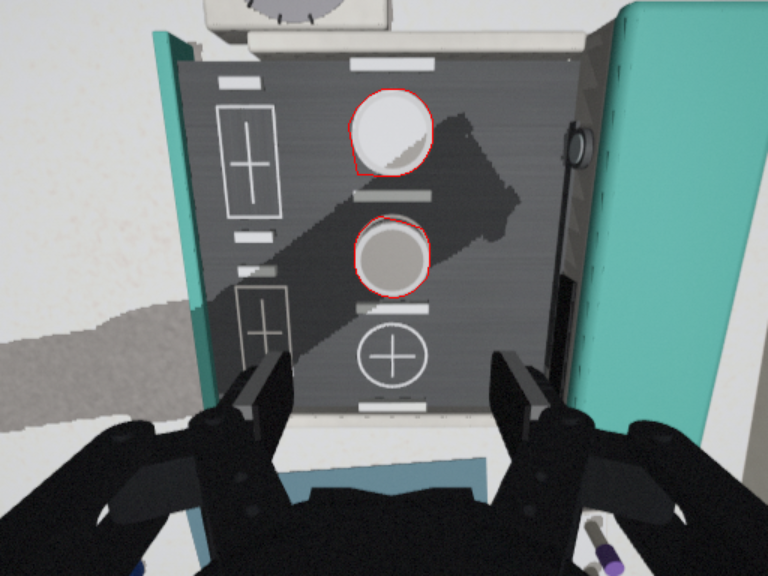

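```bash
python3 -m inch '[1,50.9,0,-9.5,0,0,0, 1,50.9,0,-9.5,0,0,0, 1,50.9,0,-9.5,0,0,0, 1,50.9,2,-9.5,0,0,0, 1,50.9,4,-9.5,0,0,0, 1,50.9,6,-9.5,0,0,0, 1,50.9,7,-9.5,0,0,0, 1,50.9,7,-9.5,0,0,0, 1,50.9,7,-9.5,0,0,0, 1,50.9,7,-9.5,0,0,0, 1,50.9,7,-9.5,0,0,0, 1,50.9,7,-9.5,0,0,0]'
python3 -m inch '[1,0,0,0,0,0,0, 1,0,0,0,0,0,0]'
python3 - <<'E'
from h import *
d=snap("wrist")
find(d,[proj(d,[481,-407,26])],"w9.png")
go(481,-407,60,-1.657)
E
```

```text
clock: 22.55
eef_pos: [476.9, -364.0, 172.3]
tool_rot: [-1.577, 0.0, -1.665]
force: [0.3, 0.7, 0.3]
width: 85.6
clock: 22.75
eef_pos: [481.9, -357.3, 175.3]
tool_rot: [-1.571, 0.002, -1.655]
force: [0.3, -1.0, 0.3]
width: 85.0
circ [ 480.6 -407. ] r 29.8 rect [ 480.  -407.8] [57.3 56.6] 85.2
shift [ 4.98 11.57  0.29] turn [ 0.   0.2 -0.1] | now [ 482.2 -357.3  175.8] rot [-1.571e+00  1.000e-03 -1.654e+00] w 85.7 clk 22.8
```

View pics/w9.png

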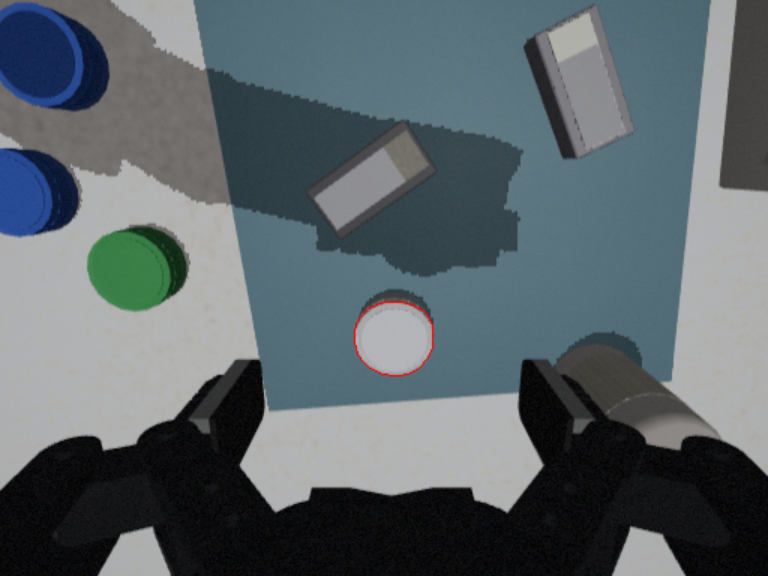

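Run:
```python
from h import *
d=snap("wrist")
k=1.5
print("bottle left edge base",ray(d,557/k,365/k,0), "shadow-ish",ray(d,640/k,355/k,0))
d=snap("side"); cv2.imwrite("pics/s1.png",cv2.resize(d["img"][80:200,210:370,::-1],None,fx=4,fy=4))
```

```text
bottle left edge base [ 609.05415528 -452.16002272    0.        ] shadow-ish [ 674.83500815 -448.83569556    0.        ]
```

View pics/s1.png

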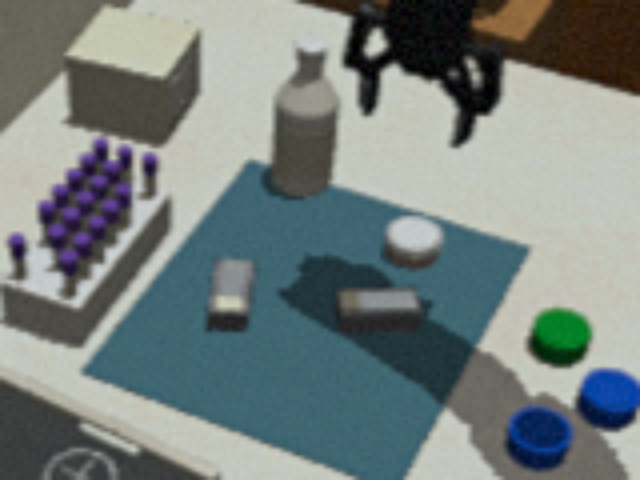

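```bash
python3 -m inch '[1,5,4,0.2,0,0,0, 1,5,8,0.2,0,0,0, 1,5,11.5,0.2,0,0,0, 1,5,11.5,0.2,0,0,0, 1,5,11.5,0.2,0,0,0, 1,5,11.5,0.2,0,0,0, 1,5,11.5,0.2,0,0,0]'
python3 - <<'E'
from h import *
go(480.3,-407.3,8,-1.657)
E
```

```text
clock: 23.6
eef_pos: [480.9, -409.7, 63.5]
tool_rot: [-1.567, -0.002, -1.657]
force: [0.1, -0.0, 0.0]
width: 85.2
shift [-0.25  5.55 -0.1 ] turn [-0.2  0.   0.1] | now [ 480.9 -409.7   63.5] rot [-1.567 -0.002 -1.657] w 85.2 clk 23.6
```

```bash
python3 -m inch '[1,-0.2,2.5,0,0,0,0, 1,-0.2,4.5,0,0,0,0, 1,-0.2,5.4,0,0,0,0, 1,-0.2,5.4,0,0,0,0, 0.6,-0.2,5.4,0,0,0,0, 0.5,-0.2,5.4,0,0,0,0, 0.4,-0.2,5.4,0,0,0,0, 0.2,-0.2,5.4,0,0,0,0, 0.2,-0.2,5.4,0,0,0,0, 0.2,-0.2,5.4,0,0,0,0]'
python3 - <<'E'
from h import *
go(480.3,-407.3,8,-1.657)
E
python3 -m inch '[0.1,0,-4,0,0,0,0, 0.1,0,-8,0,0,0,0, 0.1,0,-12,0,0,0,0, 0.1,0,-13.5,0,0,0,0, 0.1,0,-13.5,0,0,0,0]'
python3 - <<'E'
from h import *
go(613.8,48.5,140,-1.657)
E
```

```text
clock: 24.6
eef_pos: [480.3, -408.0, 8.9]
tool_rot: [-1.569, -0.002, -1.657]
force: [-0.3, 0.5, 6.0]
width: 55.6
shift [-0.07  0.09 -0.01] turn [-0.1 -0.   0.1] | now [ 480.3 -408.     8.9] rot [-1.569 -0.002 -1.657] w 55.6 clk 24.6
clock: 25.1
eef_pos: [480.8, -408.5, 145.1]
tool_rot: [-1.566, -0.003, -1.658]
force: [-0.5, 0.1, -0.4]
width: 55.4
shift [-46.68   0.4    9.28] turn [-0.3 -0.   0.2] | now [ 480.8 -408.5  145.1] rot [-1.566 -0.003 -1.658] w 55.4 clk 25.1
```

```bash
python3 -m inch '[0.1,-46.7,0.4,9.3,0,0,0, 0.1,-46.7,0.4,9.3,0,0,0, 0.1,-46.7,0.4,9.3,0,0,0, 0.1,-46.7,0.4,9.3,0,0,0, 0.1,-46.7,0.4,9.3,0,0,0, 0.1,-46.7,0.4,9.3,0,0,0, 0.1,-46.7,0.4,9.3,0,0,0, 0.1,-46.7,0.4,9.3,0,0,0, 0.1,-46.7,0.4,9.3,0,0,0, 0.1,-46.7,0.4,9.3,0,0,0, 0.1,-46.7,0.4,9.3,0,0,0, 0.1,-46.7,0.4,9.3,0,0,0]'
python3 - <<'E'
from h import *
go(613.8,48.5,62,-1.657)
E
```

```text
clock: 26.3
eef_pos: [611.0, 50.0, 136.0]
tool_rot: [-1.574, -0.001, -1.656]
force: [-0.6, 0.0, -0.6]
width: 55.6
shift [0.11 7.4  0.32] turn [0.2 0.1 0.1] | now [611.  50. 136.] rot [-1.574e+00 -1.000e-03 -1.656e+00] w 55.6 clk 26.3
```

```bash
python3 -m inch '[0.1,0,4,0.2,0,0,0, 0.1,0,7,0.2,0,0,0, 0.1,0,7.4,0.2,0,0,0, 0.1,0,7.4,0.2,0,0,0, 0.1,0,7.4,0.2,0,0,0]'
python3 - <<'E'
from h import *
go(613.8,48.5,50,-1.657)
E
```

```text
clock: 26.8
eef_pos: [615.1, 49.1, 65.1]
tool_rot: [-1.569, 0.0, -1.658]
force: [-0.2, 0.1, -0.2]
width: 55.4
shift [ 0.07  1.51 -0.13] turn [-0.1 -0.1 -0. ] | now [615.1  49.1  65.1] rot [-1.569  0.    -1.658] w 55.4 clk 26.8
```

```bash
python3 -m inch '[0.1,0,1,-0.1,0,0,0, 0.1,0,1.4,-0.1,0,0,0, 0.1,0,1.55,-0.1,0,0,0, 0.1,0,1.6,-0.1,0,0,0, 0.1,0,1.6,-0.1,0,0,0]'
python3 - <<'E'
from h import *
go(613.8,48.5,48.9,-1.657)
E
```

```text
clock: 27.3
eef_pos: [613.1, 49.6, 48.9]
tool_rot: [-1.571, -0.001, -1.657]
force: [-1.9, -0.8, 6.1]
width: 55.6
shift [0.1  0.   0.08] turn [ 0. -0.  0.] | now [613.1  49.6  48.9] rot [-1.571e+00 -1.000e-03 -1.657e+00] w 55.6 clk 27.3
```

```bash
python3 -m inch '[0.1,0.1,-0.05,0.08,0,0,0, 0.1,0.1,-0.05,0.08,0,0,0, 0.75,0.1,-0.05,0.08,0,0,0, 0.75,0.1,-0.05,0.08,0,0,0, 0.75,0.1,-0.05,0.08,0,0,0, 0.75,0.1,-4,0.08,0,0,0, 0.8,0.1,-8,0.08,0,0,0, 0.8,0,-13,0,0,0,0, 0.8,0,-18,0,0,0,0, 0.8,-6,-20,0,0,0,0, 0.8,-6,-20,0,0,0,0, 0.8,-6,-20,0,0,0,0]'
python3 -m inch '[0.8,0,0,0,0,0,0, 0.8,0,0,0,0,0,0]'
python3 - <<'E'
from h import *
d=snap("wrist","w10.png")
q=[proj(d,p) for p in ([629,232,66],[621,140,66],[614,48.5,66])]; print(np.array(q)*1.5)
find(d,q,"w10m.png",z=66,vmin=125)
for c,st in crosses(d,[proj(d,[517.8,219.2,40]),proj(d,[505.6,81,40])]): print(c,ray(d,*c,40).round(1))
E
```

```text
clock: 28.5
eef_pos: [618.3, 113.7, 248.9]
tool_rot: [-1.569, 0.003, -1.652]
force: [-0.1, -1.2, -0.5]
width: 68.3
clock: 28.7
eef_pos: [617.9, 107.4, 246.5]
tool_rot: [-1.573, -0.002, -1.659]
force: [0.1, -0.9, -0.8]
width: 68.4
[[390.5130392   80.66761089]
 [390.67716382 217.31971108]
 [392.00901623 332.88986308]]
circ [629.2 229.4] r 30.1 rect [629.4 229.5] [58.9 57.3] 84.9
circ [622.1 141.2] r 30.2 rect [621.6 140.2] [57.3 55.7] 85.0
circ [614.1  51.5] r 31.7 rect [613.9  49.1] [56.8 57. ] 86.3
[163.44525547  79.35766423] [518.  219.7  40. ]
[174.78571429 197.04464286] [507.1  81.1  40. ]
```

View pics/w10m.png

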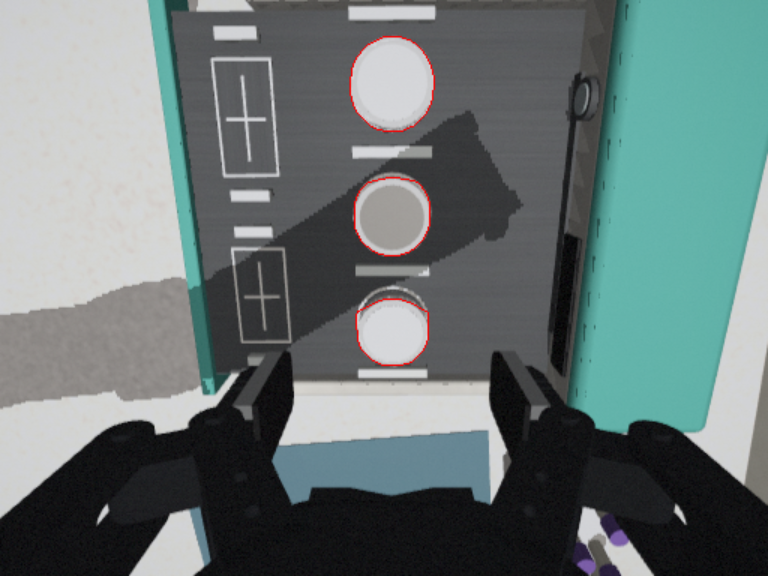

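Run:
```python
from h import *
d=snap("wrist"); k=1.5
g=cv2.cvtColor(d["img"],cv2.COLOR_RGB2GRAY)
cv2.imwrite("pics/w11.png",cv2.resize(d["img"][0:262,200:320,::-1],None,fx=2.25,fy=2.25,interpolation=cv2.INTER_CUBIC))
for nm,(u,v0,v1) in dict(s3=(392,7,20),s32=(392,146,158),s21=(392,265,277),s1=(392,368,378)).items():
    a=ray(d,u/k,v0/k,48);b=ray(d,u/k,v1/k,48); print(nm,a.round(1),b.round(1))
print(g[0:16,261]); print(g[95:110,261]); print(g[20:30,261],g[84:94,261])
```

```text
s3 [634.5 281.2  48. ] [633.8 273.3  48. ]
s32 [626.6 190.6  48. ] [625.8 182.   48. ]
s21 [618.6  99.8  48. ] [617.7  89.8  48. ]
s1 [610.6   8.8  48. ] [609.8  -0.7  48. ]
[118  81  77  89 168 211 210 212 212 212 211 211 195 136  78  80]
[ 98  95 146 198 215 214 215 215 214 196 123  56  55  55  52]
[ 92  93  93  91 144 194 204 200 199 205] [199 174 132 140 120  97 100  99  99 100]
```

View pics/w11.png

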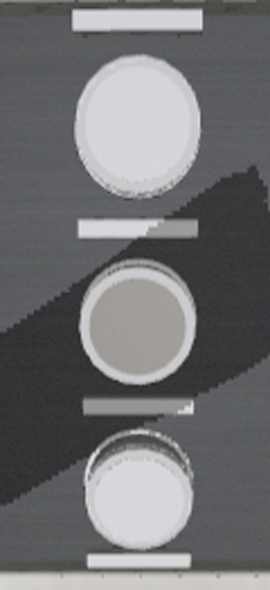

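Run:
```python
from h import *
go(490,-260,200,-2.616)
```

```text
shift [37.75  4.75 -9.51] turn [ 0.1 54.8  0.1] | now [618.2 107.7 246.8] rot [-1.573e+00 -1.000e-03 -1.659e+00] w 68.3 clk 28.8
```

```bash
python3 -m inch '[0.8,37.7,0,-9.5,0,54.8,0, 0.8,37.7,0,-9.5,0,54.8,0, 0.8,37.7,0,-9.5,0,54.8,0, 0.8,37.7,0,-9.5,0,54.8,0, 0.8,37.7,2,-9.5,0,54.8,0, 0.8,37.7,3,-9.5,0,54.8,0, 0.8,37.7,4,-9.5,0,54.8,0, 0.8,37.7,4,-9.5,0,54.8,0, 0.8,37.7,4,-9.5,0,54.8,0, 0.8,37.7,4,-9.5,0,54.8,0, 0.8,37.7,4,-9.5,0,54.8,0, 0.8,37.7,4,-9.5,0,54.8,0]'
python3 - <<'E'
from h import *
d=snap("wrist")
find(d,[proj(d,[474.3,-295,26]),proj(d,[614,-278,26])],"w12.png",vmin=70)
go(474.3,-295,60,-2.616)
E
```

```text
clock: 30.0
eef_pos: [492.1, -256.4, 208.3]
tool_rot: [-1.571, 0.001, -2.611]
force: [-0.4, 0.2, 0.1]
width: 68.3
circ [ 475.  -295.3] r 43.3 rect [ 474.9 -295.1] [78.4 39.3] 30.0
circ [ 612.4 -248.6] r 43.4 rect [ 612.8 -248.6] [39.9 79. ] 20.7
shift [ 3.5  14.83  2.43] turn [-0.   0.3 -0. ] | now [ 492.1 -256.4  208.3] rot [-1.571e+00  1.000e-03 -2.611e+00] w 68.2 clk 30.1
```

View pics/w12.png

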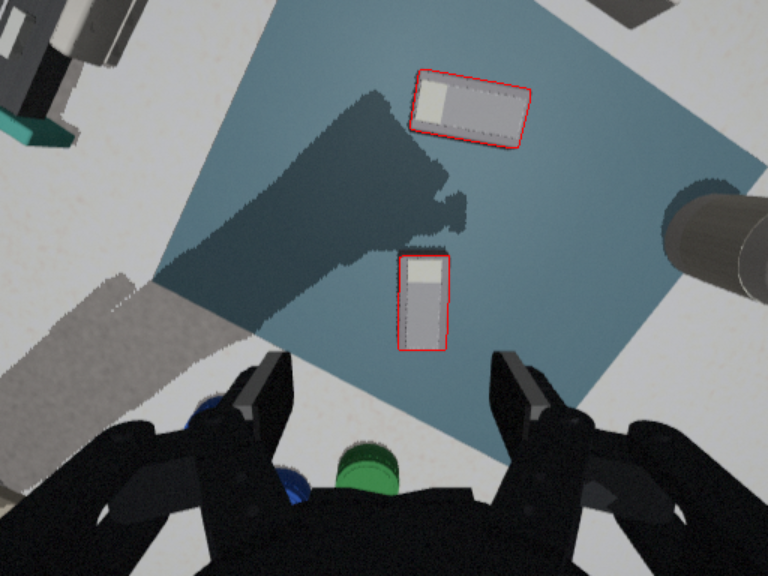

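```bash
python3 -m inch '[0.8,3.4,5,2.4,0,0.3,0, 0.8,3.4,10,2.4,0,0.3,0, 0.8,3.4,14.5,2.4,0,0.3,0, 0.8,3.4,14.8,2.4,0,0.3,0, 0.8,3.4,14.8,2.4,0,0.3,0, 0.8,3.4,14.8,2.4,0,0.3,0, 0.8,3.4,14.8,2.4,0,0.3,0]'
python3 - <<'E'
from h import *
go(475,-295.2,9,-2.616)
E
```

```text
clock: 30.75
eef_pos: [476.1, -296.1, 62.5]
tool_rot: [-1.567, 0.003, -2.618]
force: [0.2, -0.1, -0.2]
width: 68.2
shift [ 0.06  5.35 -0.16] turn [-0.2 -0.1 -0.2] | now [ 476.1 -296.1   62.5] rot [-1.567  0.003 -2.618] w 68.2 clk 30.8
```

```bash
python3 -m inch '[0.8,0.05,2.5,-0.1,0,0,0, 0.8,0.05,4.5,-0.1,0,0,0, 0.8,0.05,5.2,-0.1,0,0,0, 0.8,0.05,5.3,-0.1,0,0,0, 0.5,0.05,5.3,-0.1,0,0,0, 0.4,0.05,5.3,-0.1,0,0,0, 0.3,0.05,5.3,-0.1,0,0,0, 0.1,0.05,5.3,-0.1,0,0,0, 0.1,0.05,5.3,-0.1,0,0,0, 0.1,0.05,5.3,-0.1,0,0,0]'
python3 - <<'E'
from h import *
go(475,-295.2,9,-2.616)
E
python3 -m inch '[0,0,-4,0,0,0,0, 0,0,-8,0,0,0,0, 0,0,-12,0,0,0,0, 0,0,-13,0,0,0,0, 0,0,-13,0,0,0,0]'
python3 - <<'E'
from h import *
go(506.2,81,140,-1.657)
E
```

```text
clock: 31.75
eef_pos: [474.1, -295.7, 8.5]
tool_rot: [-1.568, 0.001, -2.619]
force: [-0.2, 0.1, 5.8]
width: 38.6
shift [-0.1  -0.05  0.01] turn [-0.1 -0.2 -0.1] | now [ 474.1 -295.7    8.5] rot [-1.568e+00  1.000e-03 -2.619e+00] w 38.6 clk 31.8
clock: 32.25
eef_pos: [474.1, -295.8, 139.2]
tool_rot: [-1.567, 0.002, -2.619]
force: [-0.0, 0.1, -1.1]
width: 38.5
shift [-21.58  -0.16 -31.06] turn [ -0.3 -55.1  -0. ] | now [ 474.1 -295.8  139.2] rot [-1.567e+00  2.000e-03 -2.619e+00] w 38.5 clk 32.2
```

```bash
python3 - <<'E'
from h import *
go(518,218.6,140,-1.657)
E
python3 -m inch '[0,-29.5,0,-42.3,0,-55,0, 0,-29.5,0,-42.3,0,-55,0, 0,-29.5,0,-42.3,0,-55,0, 0,-29.5,0,-42.3,0,-55,0, 0,-29.5,0,-42.3,0,-55,0, 0,-29.5,0,-42.3,0,-55,0, 0,-29.5,0,-42.3,0,-55,0, 0,-29.5,0,-42.3,0,-55,0, 0,-29.5,0,-42.3,0,-55,0, 0,-29.5,0,-42.3,0,-55,0, 0,-29.5,0,-42.3,0,-55,0, 0,-29.5,0,-42.3,0,-55,0]'
python3 - <<'E'
from h import *
go(518,218.6,65,-1.657)
d=snap("wrist","w13.png")
E
```

```text
shift [-29.47  -0.19 -42.4 ] turn [ -0.3 -55.1  -0. ] | now [ 474.1 -295.8  139.2] rot [-1.567e+00  2.000e-03 -2.619e+00] w 38.5 clk 32.2
clock: 33.45
eef_pos: [516.0, 222.5, 135.4]
tool_rot: [-1.573, 0.001, -1.653]
force: [-1.4, -1.0, -0.9]
width: 38.9
shift [0.38 7.04 0.25] turn [ 0.1  0.2 -0.1] | now [516.  222.5 135.4] rot [-1.573e+00  1.000e-03 -1.653e+00] w 38.9 clk 33.5
```

View pics/w13.png

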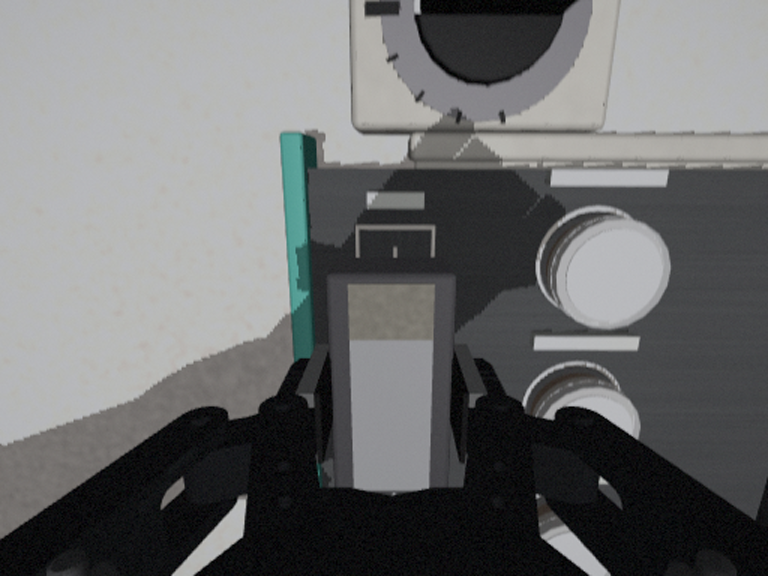

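Carrier is held squarely. Lower.

```bash
python3 -m inch '[0,0.2,4,0.2,0,0,0, 0,0.2,6.8,0.2,0,0,0, 0,0.2,7,0.2,0,0,0, 0,0.2,7,0.2,0,0,0, 0,0.2,7,0.2,0,0,0]'
python3 - <<'E'
from h import *
go(518,218.6,50,-1.657)
E
```

```text
clock: 34.0
eef_pos: [520.2, 216.0, 68.0]
tool_rot: [-1.569, 0.001, -1.66]
force: [0.6, 0.2, -0.2]
width: 38.1
shift [-0.23  1.8  -0.24] turn [-0.1 -0.2 -0. ] | now [520.2 216.   68. ] rot [-1.569e+00  1.000e-03 -1.660e+00] w 38.1 clk 34.0
```

```bash
python3 -m inch '[0,-0.1,1,-0.2,0,0,0, 0,-0.1,1.7,-0.2,0,0,0, 0,-0.1,1.85,-0.2,0,0,0, 0,-0.1,1.9,-0.2,0,0,0, 0,-0.1,1.9,-0.2,0,0,0]'
python3 - <<'E'
from h import *
go(518,218.6,49,-1.657)
E
```

```text
clock: 34.5
eef_pos: [517.1, 217.6, 48.6]
tool_rot: [-1.571, -0.001, -1.659]
force: [-2.2, -0.9, 5.2]
width: 39.0
shift [-0.11 -0.04  0.08] turn [ 0.  -0.1  0. ] | now [517.1 217.6  48.6] rot [-1.571e+00 -1.000e-03 -1.659e+00] w 39.0 clk 34.5
```

```bash
python3 -m inch '[0,-0.1,-0.1,0.08,0,0,0, 0,-0.1,-0.05,0.08,0,0,0, 0.6,-0.1,-0.05,0.08,0,0,0, 0.6,-0.1,-0.05,0.08,0,0,0, 0.6,-0.1,-0.05,0.08,0,0,0, 0.6,-0.1,-4,0.08,0,0,0, 0.6,-0.1,-8,0.08,0,0,0, 0.6,0,-13,0,0,0,0, 0.6,0,-18,0,0,0,0, 0.8,0,-20,0,0,0,0, 0.8,0,-20,0,0,0,0, 0.8,0,-20,0,0,0,0]'
python3 -m inch '[0.8,0,0,0,0,0,0]'
python3 - <<'E'
from h import *
d=snap("wrist","w14.png")
q=[proj(d,p) for p in ([517.8,219.2,66],)]; print(np.array(q)*1.5)
find(d,q,"w14m.png",z=66,vmin=110)
for c,st in crosses(d,[proj(d,[506,81,40])]): print(c,ray(d,*c,40).round(1))
go(600,-200,200,-1.21)
E
```

```text
clock: 35.7
eef_pos: [517.3, 217.4, 247.9]
tool_rot: [-1.57, -0.0, -1.659]
force: [0.0, -0.3, -0.4]
width: 68.2
clock: 35.8
eef_pos: [516.6, 217.0, 246.5]
tool_rot: [-1.573, -0.002, -1.659]
force: [0.2, 0.7, 0.3]
width: 68.3
[[391.79714943 257.82763433]]
circ [519.2 218.3] r 38.5 rect [519.1 218.4] [73.5 26. ] 84.4
[261.5 268. ] [506.1  80.7  40. ]
shift [40.81  4.67 12.  ] turn [  0.2 -25.7   0.1] | now [516.6 217.1 246.4] rot [-1.574 -0.002 -1.659] w 68.0 clk 35.9
```

View pics/w14m.png

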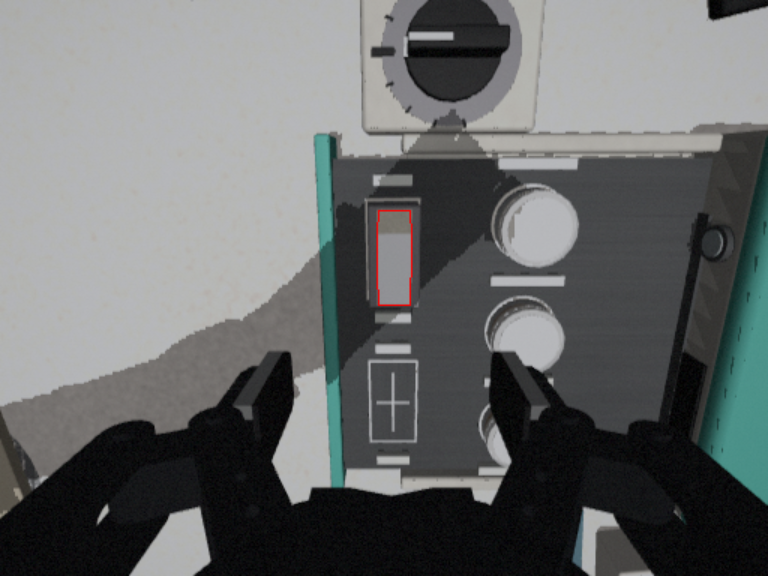

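```bash
python3 -m inch '[0.8,40.8,0,12,0,-25.7,0, 0.8,40.8,0,12,0,-25.7,0, 0.8,40.8,0,12,0,-25.7,0, 0.8,40.8,0,12,0,-25.7,0, 0.8,40.8,2,12,0,-25.7,0, 0.8,40.8,3,12,0,-25.7,0, 0.8,40.8,4,12,0,-25.7,0, 0.8,40.8,4.7,12,0,-25.7,0, 0.8,40.8,4.7,12,0,-25.7,0, 0.8,40.8,4.7,12,0,-25.7,0, 0.8,40.8,4.7,12,0,-25.7,0, 0.8,40.8,4.7,12,0,-25.7,0]'
python3 - <<'E'
from h import *
d=snap("wrist")
find(d,[proj(d,[612.8,-248.6,26])],"w15.png",vmin=70)
go(612.8,-248.6,60,-1.21)
E
```

```text
clock: 37.05
eef_pos: [601.0, -197.1, 200.6]
tool_rot: [-1.571, 0.002, -1.208]
force: [0.3, -0.1, 0.3]
width: 68.3
circ [ 612.8 -248.2] r 43.5 rect [ 612.6 -248.2] [38.9 79. ] 21.3
shift [ 5.25 14.09 -0.75] turn [-0.   0.1 -0.1] | now [ 601.2 -197.   201. ] rot [-1.570e+00  1.000e-03 -1.208e+00] w 68.2 clk 37.1
```

View pics/w15.png

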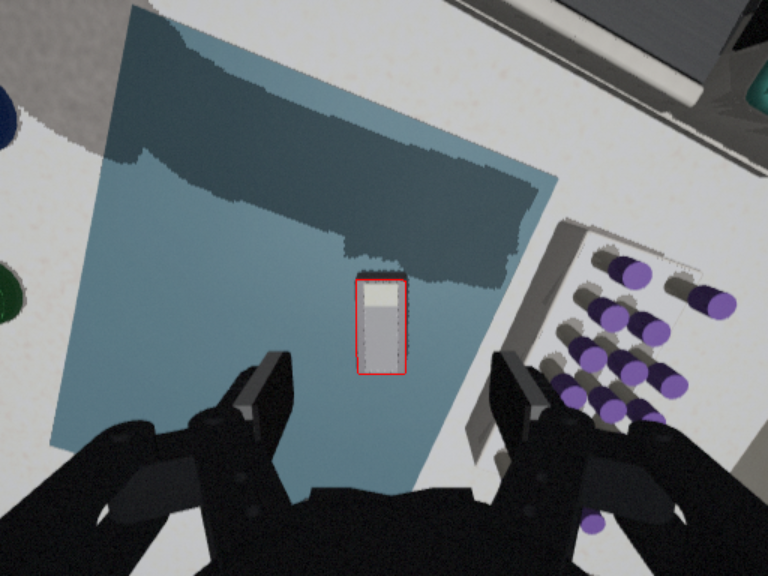

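```bash
python3 -m inch '[0.8,5.2,5,-0.7,0,0,0, 0.8,5.2,10,-0.7,0,0,0, 0.8,5.2,13.8,-0.7,0,0,0, 0.8,5.2,14,-0.7,0,0,0, 0.8,5.2,14,-0.7,0,0,0, 0.8,5.2,14,-0.7,0,0,0, 0.8,5.2,14,-0.7,0,0,0]'
python3 - <<'E'
from h import *
go(612.7,-248.3,9,-1.205)
E
```

```text
clock: 37.8
eef_pos: [615.2, -249.9, 64.3]
tool_rot: [-1.566, -0.003, -1.209]
force: [-0.5, 0.0, 0.6]
width: 68.3
shift [-0.25  5.53 -0.2 ] turn [-0.2 -0.2  0.2] | now [ 615.2 -249.9   64.3] rot [-1.566 -0.003 -1.209] w 68.3 clk 37.8
```

```bash
python3 -m inch '[0.8,-0.2,2.5,-0.1,0,0,0, 0.8,-0.2,4.5,-0.1,0,0,0, 0.8,-0.2,5.4,-0.1,0,0,0, 0.8,-0.2,5.5,-0.1,0,0,0, 0.5,-0.2,5.5,-0.1,0,0,0, 0.4,-0.2,5.5,-0.1,0,0,0, 0.3,-0.2,5.5,-0.1,0,0,0, 0.1,-0.2,5.5,-0.1,0,0,0, 0.1,-0.2,5.5,-0.1,0,0,0, 0.1,-0.2,5.5,-0.1,0,0,0]'
python3 - <<'E'
from h import *
go(612.7,-248.3,9,-1.205)
E
python3 -m inch '[0,0,-4,0,0,0,0, 0,0,-8,0,0,0,0, 0,0,-12,0,0,0,0, 0,0,-13,0,0,0,0, 0,0,-13,0,0,0,0]'
python3 - <<'E'
from h import *
go(506.4,80.5,140,-1.657)
E
```

```text
clock: 38.8
eef_pos: [612.5, -249.2, 7.8]
tool_rot: [-1.568, -0.002, -1.211]
force: [-0.4, 0.1, 5.9]
width: 38.7
shift [-0.08 -0.12  0.05] turn [-0.1 -0.3  0.1] | now [ 612.5 -249.2    7.8] rot [-1.568 -0.002 -1.211] w 38.7 clk 38.8
clock: 39.3
eef_pos: [612.4, -249.3, 138.3]
tool_rot: [-1.568, -0.003, -1.211]
force: [-0.0, -0.3, -1.9]
width: 38.8
shift [-34.6   -0.27   1.7 ] turn [-0.2 25.6  0.1] | now [ 612.4 -249.3  138.3] rot [-1.568 -0.003 -1.211] w 38.8 clk 39.3
```

```bash
python3 -m inch '[0,-34.6,0,1.7,0,25.6,0, 0,-34.6,0,1.7,0,25.6,0, 0,-34.6,0,1.7,0,25.6,0, 0,-34.6,0,1.7,0,25.6,0, 0,-34.6,0,1.7,0,25.6,0, 0,-34.6,0,1.7,0,25.6,0, 0,-34.6,0,1.7,0,25.6,0, 0,-34.6,0,1.7,0,25.6,0, 0,-34.6,0,1.7,0,25.6,0, 0,-34.6,0,1.7,0,25.6,0, 0,-34.6,0,1.7,0,25.6,0]'
python3 - <<'E'
from h import *
go(506.3,80.1,65,-1.657)
d=snap("wrist","w16.png")
E
```

```text
clock: 40.4
eef_pos: [505.2, 78.8, 135.3]
tool_rot: [-1.572, -0.001, -1.66]
force: [0.0, -0.0, -0.6]
width: 38.9
shift [-0.15  7.03  0.11] turn [ 0.1 -0.2  0.1] | now [505.2  78.8 135.3] rot [-1.572e+00 -1.000e-03 -1.660e+00] w 38.9 clk 40.4
```

View pics/w16.png

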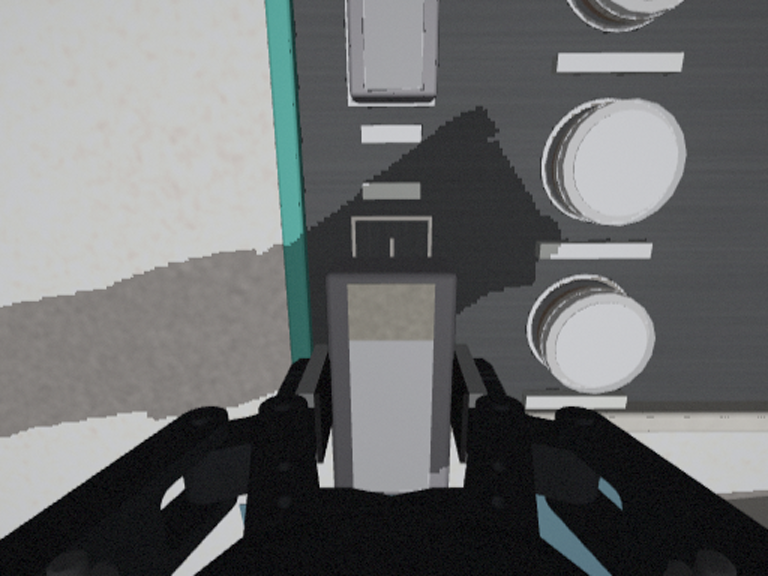

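```bash
python3 -m inch '[0,-0.1,4,0.1,0,0,0, 0,-0.1,6.8,0.1,0,0,0, 0,-0.1,7,0.1,0,0,0, 0,-0.1,7,0.1,0,0,0, 0,-0.1,7,0.1,0,0,0]'
python3 - <<'E'
from h import *
go(506.3,80.1,50,-1.657)
E
```

```text
clock: 40.95
eef_pos: [507.2, 81.7, 67.1]
tool_rot: [-1.569, 0.001, -1.658]
force: [0.3, 0.2, -0.8]
width: 38.5
shift [ 0.16  1.71 -0.08] turn [-0.1 -0.1 -0. ] | now [507.2  81.7  67.1] rot [-1.569e+00  1.000e-03 -1.658e+00] w 38.5 clk 41.0
```

```bash
python3 -m inch '[0,0.15,1,-0.08,0,0,0, 0,0.15,1.7,-0.08,0,0,0, 0,0.15,1.85,-0.08,0,0,0, 0,0.15,1.9,-0.08,0,0,0, 0,0.15,1.9,-0.08,0,0,0]'
python3 - <<'E'
from h import *
go(506.3,80.1,48,-1.657)
E
```

```text
clock: 41.45
eef_pos: [505.1, 80.0, 47.7]
tool_rot: [-1.571, -0.001, -1.657]
force: [-2.4, -1.2, 7.5]
width: 38.7
shift [-0.02 -0.03  0.11] turn [-0.  -0.   0.1] | now [505.1  80.   47.7] rot [-1.571e+00 -1.000e-03 -1.657e+00] w 38.7 clk 41.5
```

Release, rise, and view the whole plate.

```bash
python3 -m inch '[0,0,-0.1,0.1,0,0,0, 0,0,-0.05,0.1,0,0,0, 0.6,0,-0.05,0.1,0,0,0, 0.6,0,-0.05,0.1,0,0,0, 0.6,0,-0.05,0.1,0,0,0, 0.6,0,-4,0.1,0,0,0, 0.6,0,-8,0.1,0,0,0, 0.6,0,-13,0,0,0,0, 0.6,0,-18,0,0,0,0, 0.6,-6,-22,5,0,0,0, 0.6,-6,-22,5,0,0,0, 0.6,-6,-22,5,0,0,0]'
python3 -m inch '[0.6,0,0,0,0,0,0,0.6,0,0,0,0,0,0]'
python3 - <<'E'
from h import *
d=snap("wrist","w17.png")
find(d,[proj(d,p) for p in ([629,231,66],[621,140,66],[614,49,66],[518,219,66],[506,81,66])],"w17m.png",z=66,vmin=125)
go(600,-200,200,-1.21)
E
```

```text
clock: 42.65
eef_pos: [564.0, 140.8, 270.0]
tool_rot: [-1.563, 0.006, -1.654]
force: [0.2, 0.2, 0.1]
width: 51.2
clock: 42.85
eef_pos: [558.9, 134.6, 265.8]
tool_rot: [-1.573, -0.002, -1.658]
force: [-0.2, -0.8, -0.8]
width: 51.3
circ [627.4 231.1] r 30.4 rect [629.  230.5] [57.2 57.4] 86.7
circ [621.6 141. ] r 29.9 rect [620.9 140.5] [56.6 56.6] 85.1
circ [613.2  50.2] r 29.8 rect [612.9  51.9] [58.2 51.1] 33.2
circ [519.4 218.8] r 42.6 rect [519.3 218.8] [77.4 38.2] 85.1
circ [508.5  78.8] r 39.8 rect [507.9  79.5] [74.1 37. ] 85.1
shift [32.94  6.63  7.02] turn [  0.2 -25.7   0.1] | now [559.  134.4 265.9] rot [-1.573 -0.002 -1.658] w 51.3 clk 42.9
```

View pics/w17m.png

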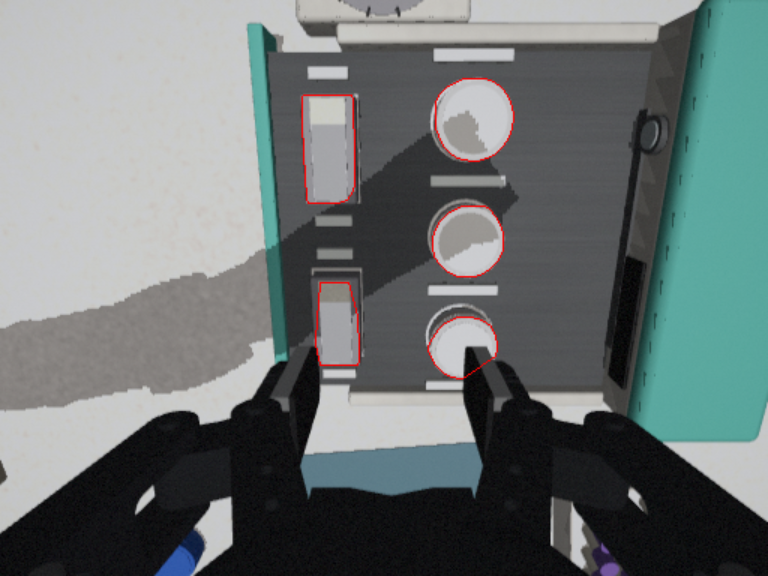

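Run:
```python
from h import *
go(415,158.5,150,-0.0855)
```

```text
shift [ -1.16  11.62 -14.52] turn [  0.2 -90.1  -0. ] | now [559.  134.4 265.9] rot [-1.573 -0.002 -1.658] w 51.3 clk 42.9
```

```bash
python3 -m inch '[0,-1.2,0,-14.5,0,-90,0, 0,-1.2,0,-14.5,0,-90,0, 0,-1.2,0,-14.5,0,-90,0, 0,-1.2,0,-14.5,0,-90,0, 0,-1.2,0,-14.5,0,-90,0, 0,-1.2,2,-14.5,0,-90,0, 0,-1.2,4,-14.5,0,-90,0, 0,-1.2,6,-14.5,0,-90,0, 0,-1.2,9,-14.5,0,-90,0, 0,-1.2,11.6,-14.5,0,-90,0, 0,-1.2,11.6,-14.5,0,-90,0, 0,-1.2,11.6,-14.5,0,-90,0]'
python3 - <<'E'
from h import *
go(420,158,20,-0.0855)
d=snap("wrist","w18.png")
E
```

```text
clock: 44.1
eef_pos: [415.5, 159.1, 149.8]
tool_rot: [-1.572, 0.003, -0.087]
force: [0.5, -0.7, -0.1]
width: -0.4
shift [ 0.49 12.98 -0.05] turn [ 0.1 -0.1 -0.2] | now [415.5 159.1 149.8] rot [-1.572  0.003 -0.087] w -0.4 clk 44.1
```

View pics/w18.png

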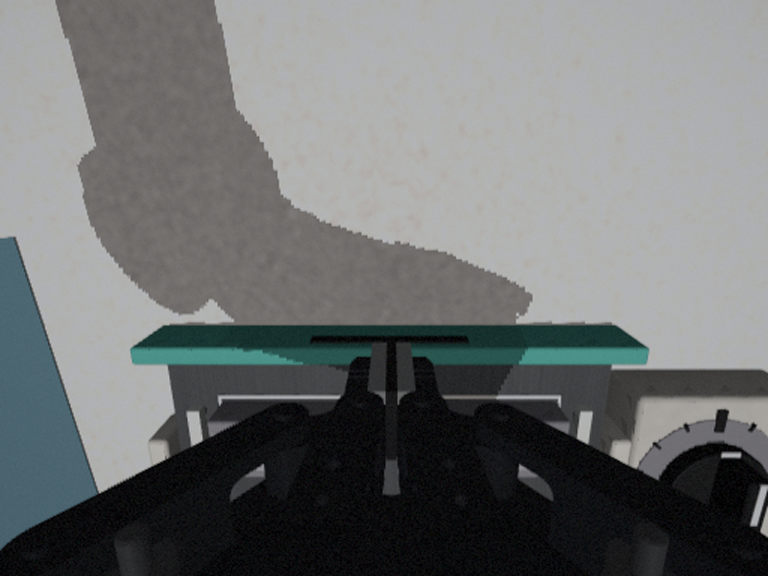

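Run:
```python
from h import *
d=snap("wrist");k=1.5
for u,v,z in [(390,345,48),(390,326,6),(390,363,48),(135,347,48),(645,347,48)]: print(ray(d,u/k,v/k,z).round(1))
```

```text
[452.6 156.8  48. ]
[456.3 156.3   6. ]
[464.6 155.7  48. ]
[440.3   1.5  48. ]
[467.6 311.6  48. ]
```

```bash
python3 -m inch '[0,0,5,0,0,0,0, 0,0,10,0,0,0,0, 0,0,12.8,0,0,0,0, 0,0,13,0,0,0,0, 0,0,13,0,0,0,0, 0,0.5,13,0,0,0,0, 0,1,13,0,0,0,0, 0,1.5,13,0,0,0,0, 0,1.8,13,0,0,0,0, 0,2.1,13,0,0,0,0, 0,2.4,13,0,0,0,0, 0,2.7,13,0,0,0,0]'
python3 - <<'E'
from h import *
print(ctrl.read_state()["force"]); go(512,148,20,-0.0855)
E
```

```text
clock: 45.4
eef_pos: [442.9, 157.9, 20.9]
tool_rot: [-1.571, 0.002, -0.086]
force: [-5.0, 0.4, 3.2]
width: 0.3
[-4.99751287  0.43171543  3.19723642]
shift [ 6.97  0.08 -0.39] turn [ 0.  -0.  -0.1] | now [442.9 157.9  20.9] rot [-1.571  0.002 -0.086] w 0.3 clk 45.4
```

```bash
python3 -m inch '[0,0.2,0,0,0,0,0, 0,0.5,0,0,0,0,0, 0,0.85,0,0,0,0,0, 0,1.2,0,0,0,0,0, 0,1.55,0,0,0,0,0, 0,1.9,0,0,0,0,0, 0,2.25,0,0,0,0,0, 0,2.6,0,0,0,0,0, 0,2.95,0,0,0,0,0, 0,3.3,0,0,0,0,0, 0,3.65,0,0,0,0,0, 0,4,0,0,0,0,0]'
python3 -m inch '[0,0.35,0,0,0,0,0, 0,0.7,0,0,0,0,0, 0,1.05,0,0,0,0,0, 0,1.4,0,0,0,0,0, 0,1.7,0,0,0,0,0, 0,1.95,0,0,0,0,0, 0,2.15,0,0,0,0,0, 0,2.35,0,0,0,0,0, 0,2.5,0,0,0,0,0]'
python3 - <<'E'
from h import *
d=snap("scene"); cv2.imwrite("pics/sc2.png",cv2.resize(d["img"][160:330,215:405,::-1],None,fx=3.5,fy=3.5,interpolation=cv2.INTER_CUBIC))
E
```

```text
clock: 46.6
eef_pos: [483.8, 154.4, 20.9]
tool_rot: [-1.571, 0.0, -0.087]
force: [-4.2, 1.4, -0.3]
width: 0.1
clock: 47.5
eef_pos: [495.8, 153.2, 20.9]
tool_rot: [-1.576, 0.018, -0.082]
force: [-35.3, 1.6, 26.5]
width: -0.2
```

View pics/sc2.png

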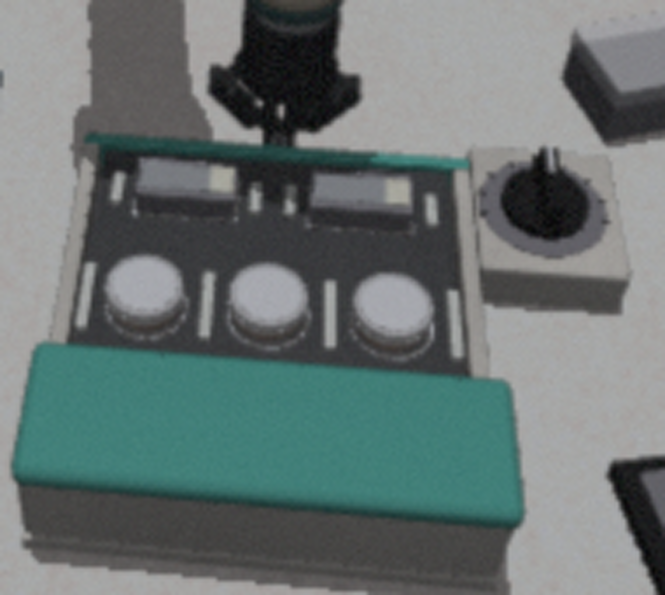

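```bash
python3 -m inch '[0,-0.5,0,0,0,0,0, 0,-1.5,0,0,0,0,0, 0,-3,0,0,0,0,0, 0,-4,-2,0,0,0,0, 0,-4,-6,0,0,0,0, 0,-4,-10,0,0,0,0, 0,-4,-14,0,0,0,0, 0,-4,-18,0,0,0,0, 0,-4,-22,0,0,0,0, 0,-4,-22,0,0,0,0]'
python3 - <<'E'
from h import *
d=snap("wrist","w19.png")
go(540,135,270,-1.657)
E
```

```text
clock: 48.55
eef_pos: [473.7, 157.7, 246.8]
tool_rot: [-1.566, -0.013, -0.089]
force: [0.5, -0.3, -0.2]
width: -0.3
shift [ 6.96 -2.51 -1.52] turn [-0.5 89.9  0.3] | now [472.3 156.4 244.3] rot [-1.568 -0.009 -0.089] w 0.2 clk 48.6
```

View pics/w19.png

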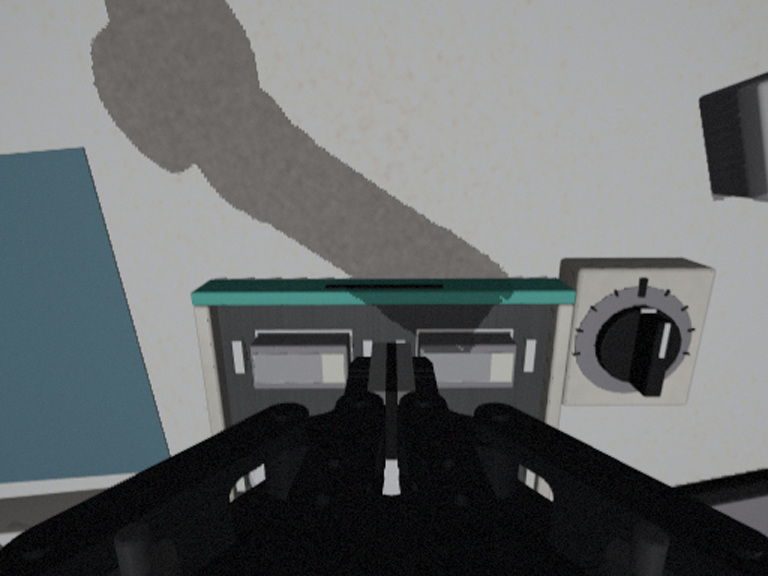

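```bash
python3 -m inch '[0.4,7,-3,-1.5,0,90,0, 0.4,7,-3,-1.5,0,90,0, 0.4,7,-3,-1.5,0,90,0, 0.4,7,-3,-1.5,0,90,0, 0.4,7,-3,-1.5,0,90,0, 0.4,7,-3,-1.5,0,90,0, 0.4,7,-3,-1.5,0,90,0, 0.4,7,-3,-1.5,0,90,0, 0.4,7,-3,-1.5,0,90,0, 0.4,7,-3,-1.5,0,90,0, 0.4,7,-3,-1.5,0,90,0, 0.4,7,-3,-1.5,0,90,0]'
python3 -m inch '[0.4,-4,0,5,0,0,0,0.4,-4,0,5,0,0,0,0.4,-4,0,5,0,0,0,0.4,-4,0,5,0,0,0]'
python3 - <<'E'
from h import *
d=snap("wrist","w20.png"); go(540,135,270,-1.657)
o=np.array([53*.9963,-53*.0854,0])
B={"b3":[629.3,232.5,40],"b2":[621.3,140.5,40],"b1":[613.8,49.,40],"c2":[518,219.5,40],"c1":[506.3,81,40]}
find(d,[proj(d,np.array(p)+o+[0,0,26]) for p in B.values()],"w20m.png",z=66,vmin=125)
for n,p in B.items(): print(n,(np.array(p)+o).round(1))
E
```

```text
clock: 49.8
eef_pos: [537.7, 134.1, 270.4]
tool_rot: [-1.57, -0.001, -1.658]
force: [0.5, -1.1, -0.3]
width: 34.2
clock: 50.2
eef_pos: [590.0, 169.7, 270.1]
tool_rot: [-1.572, -0.001, -1.656]
force: [-0.1, -0.3, 0.2]
width: 34.3
shift [ 3.85  0.05 -4.66] turn [0.1 0.  0.1] | now [589.8 169.4 270.4] rot [-1.572e+00 -1.000e-03 -1.657e+00] w 34.1 clk 50.2
circ [682.2 228.3] r 30.9 rect [683.3 226.3] [57.2 57.1] 59.5
circ [674.1 137.2] r 30.4 rect [674.8 135.5] [57.3 57. ] 31.5
none at [325.42954899 256.77986964] [60 32 16]
circ [572.6 216. ] r 40.9 rect [572.4 214.7] [75.2 37.8] 85.1
circ [561.6  76.9] r 41.3 rect [560.5  76.2] [76.1 37.4] 85.2
b3 [682.1 228.   40. ]
b2 [674.1 136.   40. ]
b1 [666.6  44.5  40. ]
c2 [570.8 215.   40. ]
c1 [559.1  76.5  40. ]
```

View pics/w20m.png

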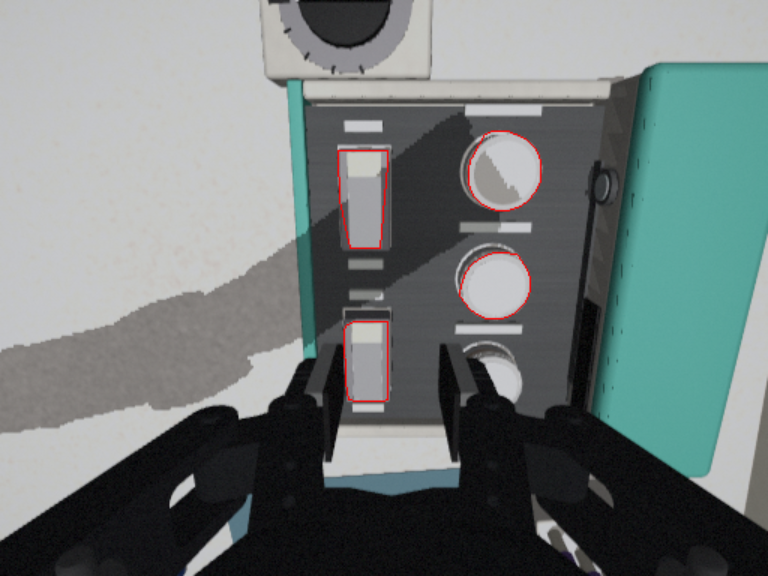

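```bash
python3 -m inch '[0.4,-18,-3,0,0,0,0,0.4,-18,-3,0,0,0,0,0.4,-18,-3,0,0,0,0,0.4,-18,-3,0,0,0,0,0.4,-18,-3,0,0,0,0,0.4,-18,-3,0,0,0,0,0.4,-18,-3,0,0,0,0]'
python3 -m inch '[0.4,0,0,0,0,0,0,0.4,0,0,0,0,0,0]'
python3 - <<'E'
from h import *
d=snap("wrist","w21.png")
cv2.imwrite("pics/w20z.png",cv2.resize(d["img"][90:330,150:430,::-1],None,fx=2.5,fy=2.5,interpolation=cv2.INTER_CUBIC))
find(d,[proj(d,p) for p in ([682,228,66],[674,136,66],[667,44.5,66],[571,215,66],[560,76.5,66])],"w21m.png",z=66,vmin=125)
E
```

```text
clock: 50.95
eef_pos: [606.3, 347.0, 300.8]
tool_rot: [-1.57, -0.002, -1.659]
force: [0.1, -0.4, 0.8]
width: 34.2
clock: 51.15
eef_pos: [606.4, 347.9, 301.1]
tool_rot: [-1.57, -0.001, -1.659]
force: [0.3, 0.1, -0.3]
width: 34.2
none at [320.01617296 242.72545292] [23 60 17]
none at [316.62089127 298.09665572] [ 0 16 16]
none at [314.21160561 347.04691308] [145 118  13]
circ [573.  209.4] r 43.5 rect [572.8 209.5] [83.2 27.1] 85.3
none at [246.0304414  335.54389899] [90 51 15]
```

View pics/w20z.png

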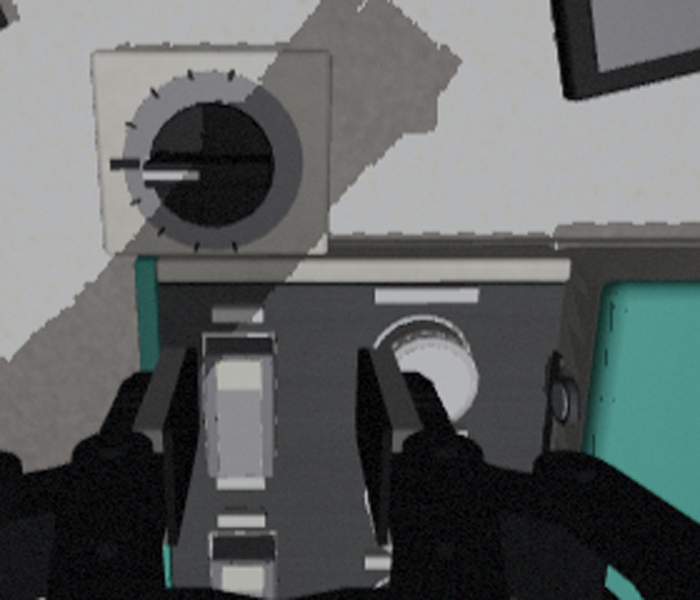

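View pics/w21m.png

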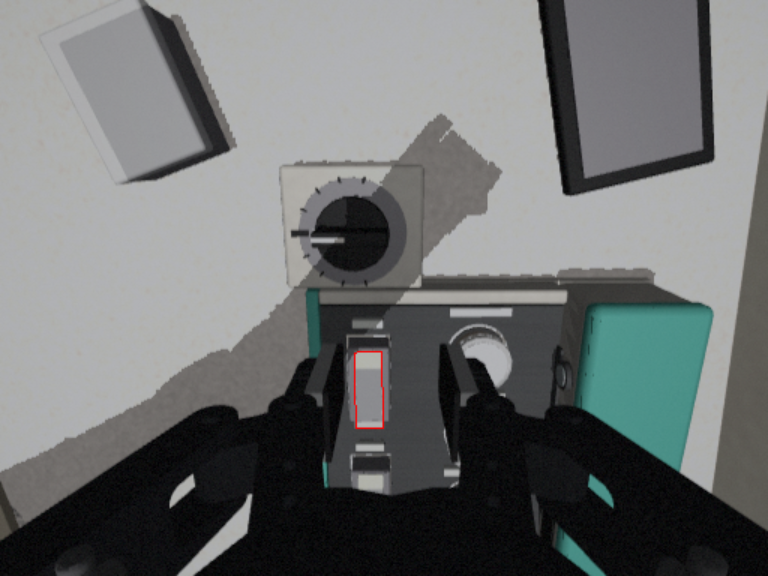

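```bash
python3 - <<'E'
from h import *
d=snap("wrist")
f=lambda u,v,z: ray(d,150+u/2.5,90+v/2.5,z)
a=f(145,176.5,84.5);b=f(198,174.5,84.5);i1=f(112,164,46);i2=f(140,164,46)
print("line",np.arctan2(*(a-b)[[1,0]]),"index",np.arctan2(*(i1-i2)[[1,0]]),"target",np.pi-.0855)
c=np.array([573.2,361.1]); print("tip from axis",np.arctan2(*(a[:2]-c)[[1,0]]),"idx from axis",np.arctan2(*(i1[:2]-c)[[1,0]]))
go(650,0,290,-1.657)
E
python3 -m inch '[0.4,34,0,7,0,0,0,0.4,34,0,7,0,0,0,0.4,34,0,7,0,0,0,0.4,34,0,7,0,0,0,0.4,34,0,7,0,0,0,0.4,34,0,7,0,0,0,0.4,34,0,7,0,0,0,0.4,34,0,7,0,0,0,0.4,34,0,7,0,0,0,0.4,34,0,7,0,0,0,0.4,34,0,7,0,0,0]'
python3 - <<'E'
from h import *
d=snap("wrist","w22.png")
find(d,[proj(d,p) for p in ([682,228,66],[674,136,66],[667,44.5,66],[571,215,66],[560,76.5,66])],"w22m.png",z=66,vmin=125)
E
```

```text
line 3.091907241450388 index 3.0539146941016635 target 3.056092653589793
tip from axis 3.0767379879103136 idx from axis 3.061935096060816
shift [34.35  1.12  7.42] turn [-0.  -0.1  0. ] | now [606.2 348.7 301.1] rot [-1.571 -0.    -1.659] w 34.3 clk 51.2
clock: 52.35
eef_pos: [646.1, 7.2, 301.2]
tool_rot: [-1.571, 0.001, -1.654]
force: [-0.1, -0.6, 0.7]
width: 34.0
none at [275.6608676 -33.0650417] [72 98 13]
circ [674.2 133.4] r 29.9 rect [674.2 133.2] [58.5 56.7] 85.2
circ [667.6  44.4] r 29.4 rect [668.2  44. ] [56.6 56.5] 40.2
none at [178.56178649  -9.96514316] [105  34  15]
circ [561.9  77.3] r 39.7 rect [561.6  76.5] [73.5 36.5] 85.1
```

View pics/w22m.png

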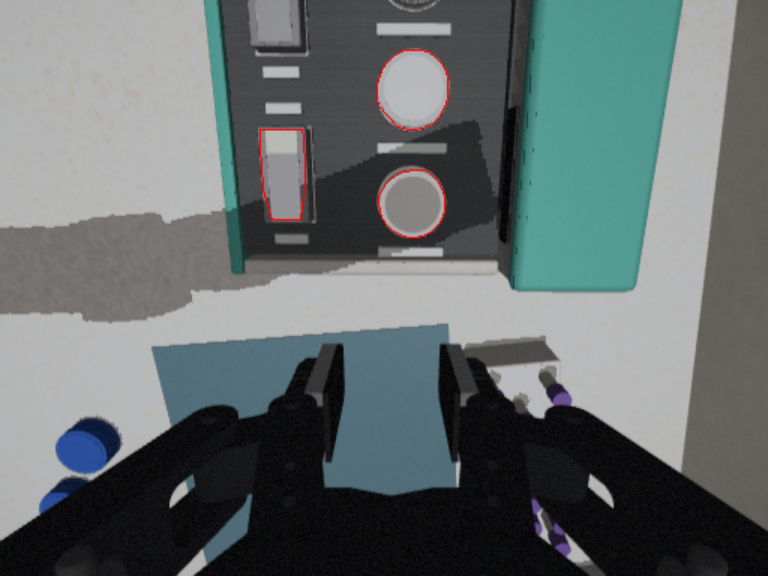

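```bash
python3 -c "
from cell import finish_job
print(finish_job())"
```

```text
the job is handed in; nothing more can be done
None
```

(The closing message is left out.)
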